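# Put the washed tea things back together

### The arm

A 6-joint arm with a two-finger parallel gripper is mounted at the origin on a cart in front of the work surface, level with it; the furniture and walls round the work are solid. World frame = base frame: x ahead of the robot, y to its left, z up, the work surface at z = 0. Lengths are in mm, angles in rad, forces in N, time in s.
With the tool pointing down it reaches from about 275 to 1000 mm from the base axis. Payload 8.4 kg.
Tool frame: the origin (TCP) lies at the very end of the fingers, on their centre line; the grasp point (between the pads) lies 19 mm behind it; z points along the fingers, y is the direction in which the jaws open and shut (so a half turn about z gives the same grasp; the last joint's range is limited). The gripper opens to 85 mm and grips with 20 to 120 N. Pads are 22 mm wide; open, the fingers measure 114 mm over their backs; the gripper's body (76 mm by 85 mm) begins 54 mm behind the grasp point. The pads swing forward as they close: fully open they stand 13 mm farther back than shut.
Start: joints at [-1.22, 0.353, 1.633, -0, 1.155, -0.002], TCP at [215.953, -586.509, 231.281] pointing down, gripper open.
Joint ranges: [-2.63, 2.63], [-0.92, 2.1], [0.06, 2.66], [-1.3, 4.44], [0, 2.69], [-3.02, 3.02]. Speed limits (rad/s): [2.22, 2.22, 2.79, 3.14, 3.14, 3.14].

### API

Orientations are given as [roll, pitch, yaw] about the fixed x, y, z axes, in that order (R = Rz(yaw) Ry(pitch) Rx(roll)).
In Python, from rig import r gives the robot as it stands.
- The arm moves only by the tool jog_arm, never from a script. Its argument "increments" is text: rows parted by semicolons, each of 7 numbers parted by spaces: the shift along the tool's x, y, z in cm, then the turn, a rotation vector about the tool's x, y, z in rad, then the opening, from -1 (shut) to 1 (fully open). A call has exactly 8 rows; each row shifts and turns the commanded pose from where the row before left it, along the tool's axes as they then stand; what a row does not reach is not made up. A row lasts 1/10 s, in which the tool goes at most 50 mm and 8.59 degrees, less where a joint would pass 70% of its speed; a pose out of reach is approached as far as the arm can. A call with a gripper value outside its range is refused whole. The fingers move at their own pace and stop on an object; "squeeze" is the grip in N (left out, the last holds). Time passes only in rows, so rows that do not move let the fingers close, or fill a call up. It gives the time, the measured TCP pose, the force and the opening at its end, in the units of the state.
- r.sense(): the state, without advancing time (a new reading comes with each control period).
- r.grab_frame(name): name is "side" or "top" or "wrist"; returns the picture (400x640x3 uint8, red, green, blue); there is no depth.
- r.camera_info(name): a dict with "K" (3x3 intrinsics, pixels), "dist_coeffs" ([k1, k2, p1, p2, k3] as OpenCV has them; the pictures are not rectified), "rvec" (rotation vector, rad) and "tvec" (3), from world to camera coordinates, as OpenCV has them. Camera axes: x right, y down, z forward; pixel columns grow to the right and rows downward; lengths in mm; the calibration is good to about 2 mm. A picture is of the moment at which its call begins: read the wrist's pose just before it. camera_info takes no time and is no camera call; for the wrist camera it gives the pose at the moment of the call.
- r.sign_off(): hands the job in, once; it reports no verdict.
The state is a dict: "clock": time; "qpos": joint angles; "qvel": joint speeds; "joint_efforts": joint torques, N m; "eef_pos": TCP position; "tcp_rot": TCP orientation; "contact_force": force on the tool from outside, world axes, zero at the start; "wrist_torque": the same for the moment, N m; "opening": opening from 0.0 (shut) to 1.0 (fully open).
Only numpy, scipy, OpenCV 4.12 (cv2) and the standard library are available. Lean on these libraries where they do the work, as an engineer would, in place of code of your own. Each camera call takes 0.05 s, during which the arm holds its last target.

### The job

The tea things have been washed and their parts lie about the worktop. Put them together again: hang the strainer basket in the teapot and close the teapot over it with its small lid, put the larger round lid on the sugar bowl, and set the oblong cover on the butter dish, inside the lip. Every part must sit fully home and level on its own vessel; keep the vessels upright on the worktop, and leave the mug, the jam jar and the tea carton alone.

Things in the scene. Friction and masses are not known exactly. Their poses are not given: they have to be found in the camera images.
- teapot: White porcelain teapot, open, upright, 108 mm across; spout to its +x (92 mm from the axis), loop handle to -x (81 mm), both lower than 97 mm. Mouth on the axis: a collar 68 mm outside, 52 mm inside diameter, flat top 100 mm above the origin, hollow below. Origin: centre of its foot, z up. Loose, 0.75 kg.
- sugar_bowl: White porcelain sugar bowl, open, round, no handles: 88 mm across, 66 mm high to the rim, mouth 74 mm inside diameter. Origin: centre of its foot, z up. Loose, 0.45 kg.
- butter_dish: White porcelain oblong butter dish: tray 149 mm (its x) by 107 mm (its y), floor 6 mm above the origin, round it a raised lip 15 mm high, sloping inside; the flat floor within is 127 by 85 mm. Origin: centre of its underside, z up. Loose, 0.45 kg.
- strainer: Steel tea strainer basket, open on top, upright, 62 mm high: tapered, 39 mm diameter at the foot, 47 mm at height 50 mm; above that a wide collar 60 mm outside, 52 mm inside diameter (height 50.5 to 62 mm): grip across it. The basket hangs in the teapot's mouth, collar resting on the mouth's top. Origin: centre of its foot, z up. 0.07 kg.
- teapot_lid: Small round white lid, 64 mm across, lying right way up on its tapered plug (9 mm deep, 43 mm diameter). Edge 9 to 13 mm above the origin, domed top to 18 mm, then a round knob, 26 mm at its widest (31 to 38 mm up), top at 43 mm. In place, its plug is in the strainer's collar and its edge rests on the collar. Origin: centre of the plug's underside, z up. 0.09 kg.
- sugar_lid: Larger round white lid, 88 mm across, lying right way up on its tapered plug (9 mm deep, 64 mm diameter). Edge 9 to 13 mm above the origin, domed top to 18 mm, then a round knob, 26 mm at its widest (31 to 38 mm up), top at 43 mm. In place, its plug is in the sugar bowl's mouth and its edge rests on the rim. Origin: centre of the plug's underside, z up. 0.13 kg.
- butter_cover: White oblong butter cover, hollow, right way up: 112 mm (its x) by 72 mm (its y), flat top at 48 mm; above its middle a bar handle 44 mm long (its x), 16 mm wide (its y), 58 to 74 mm up, on an 18 by 11 mm foot. In place it stands on the dish's floor inside the lip, long side along long side, either way round. Origin: centre of its underside, z up. 0.24 kg.
- mug: White spotted mug, 88 mm across, 97 mm high; bystander. Origin: on its underside, midway along the 115 mm of cup and handle (handle to its -y).
- jam: Jam jar with a green lid, 73 mm across, 84 mm high; bystander. Origin: centre of its underside.
- tea_packet: Pale green and cream tea carton, 69 by 122 mm, 118 mm high; bystander. Origin: centre of its underside.
Things that resemble listed ones, but are neither listed nor needed, are in the scene too. Leave any blue or purple look-alike of the strainer alone.

How it is judged:
By the outcome, as a careful person would: the job done as asked, in the order asked, and still so for the second after the job is handed in, with the robot touching nothing.
It also fails if it takes over 104 s, if anything falls off the work surface, if the arm or the gripper's body presses on something with over 40 N, if the wrist force passes 120 N, or if a joint passes its speed limit or range.

## Working session

There is one attempt and no reset: what is moved stays moved. The work goes in short steps, Python scripts to look and compute and a tool call to move; the robot and the scene stay as the last step left them, time stands still between calls to the robot, and variables do not carry over. Pictures are saved under pics/ and viewed, and the job is handed in when it is done.

Besides the shell and the picture viewer there is one more tool, called after "Call:" by a JSON object that holds its "method" and its "body", one argument or row to a line. jog_arm: Moves the arm, as the interface text tells. Its arguments: {"type":"object","properties":{"increments":{"type":"string"},"squeeze":{"type":"number"}},"required":["increments"]}

```bash
ls; mkdir -p pics; python3 - <<'E'
from rig import r
import cv2
print(r.sense())
for n in ("top","side","wrist"):
    f=r.grab_frame(n); cv2.imwrite(f"pics/{n}0.png",f[:,:,::-1])
    c=r.camera_info(n); print(n,{k:[list(map(lambda v:round(float(v),4),__import__('numpy').ravel(c[k])))] for k in c})
E
```

```text
pics
{'clock': 0.0, 'qpos': array([-1.22039489e+00,  3.53615005e-01,  1.63412533e+00, -1.92334801e-05,
        1.15517999e+00, -2.41294428e-03]), 'qvel': array([-0.00131234, -0.00163874,  0.00021767, -0.00016745,  0.00145701,
        0.00033868]), 'joint_efforts': array([-6.74150033e-04, -6.05266142e+01, -3.42068052e+01, -2.12743163e-05,
        9.38176032e-03,  8.10760184e-05]), 'eef_pos': array([ 215.79078038, -586.07342261,  230.58613562]), 'tcp_rot': array([-3.14026494e+00,  1.43820993e-05,  3.52822164e-01]), 'contact_force': array([0.13116861, 0.67711918, 0.36564728]), 'wrist_torque': array([ 0.0586792,  0.0121803, -0.0251628]), 'opening': 1.000666084008428}
top {'K': [[410.9941, 0.0, 323.1416, 0.0, 410.9941, 191.8309, 0.0, 0.0, 1.0]], 'dist_coeffs': [[0.009, 0.0, 0.0, 0.0, 0.0]], 'rvec': [[2.1971, -2.1609, 0.0668]], 'tvec': [[-257.6422, 480.711, 935.9171]]}
side {'K': [[458.1096, 0.0, 321.3276, 0.0, 458.1096, 206.9249, 0.0, 0.0, 1.0]], 'dist_coeffs': [[-0.1355, 0.0, 0.0, 0.0, 0.0]], 'rvec': [[2.0836, -0.6024, 0.3188]], 'tvec': [[-552.9712, 37.1837, 1051.5241]]}
wrist {'K': [[340.8344, 0.0, 320.3552, 0.0, 340.8344, 208.0476, 0.0, 0.0, 1.0]], 'dist_coeffs': [[0.0246, 0.0, 0.0, 0.0, 0.0]], 'rvec': [[-2.3775, 1.6562, 0.241]], 'tvec': [[-623.9472, -39.4495, 378.4968]]}
```

View pics/top0.png

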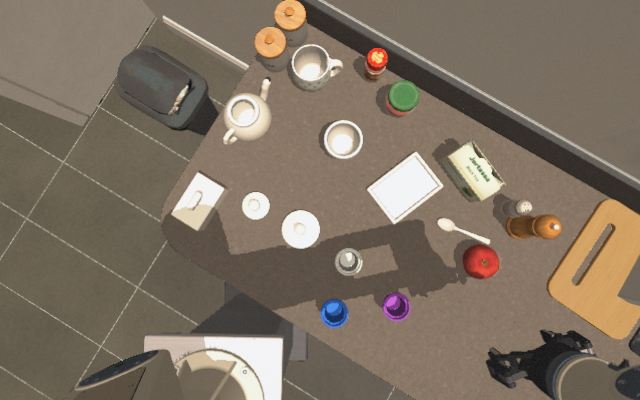

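View pics/side0.png

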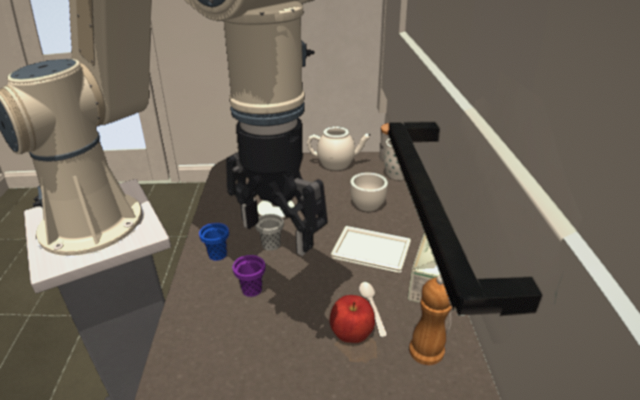

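View pics/wrist0.png

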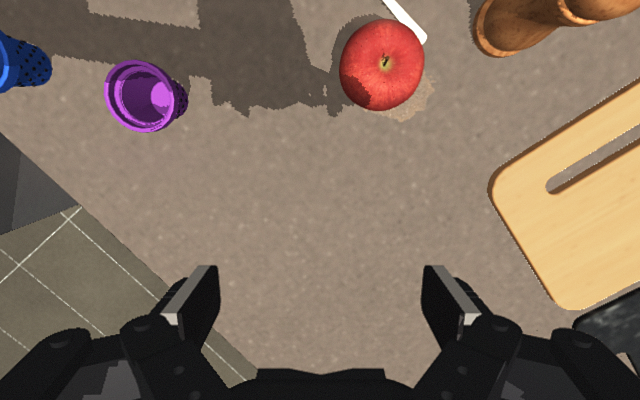

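```bash
cat > h.py <<'E'
import numpy as np, cv2
from scipy.spatial.transform import Rotation as Ro
def ray(c,px):
    u=cv2.undistortPoints(np.array([[px]],float),np.array(c["K"],float).reshape(3,3),np.array(c["dist_coeffs"],float))[0,0]
    R=Ro.from_rotvec(np.ravel(c["rvec"])).as_matrix(); t=np.ravel(c["tvec"])
    return -R.T@t, R.T@np.array([u[0],u[1],1])
def p2w(c,px,z):
    o,d=ray(c,px); return o+d*(z-o[2])/d[2]
def w2p(c,P):
    return cv2.projectPoints(np.atleast_2d(np.array(P,float)),np.ravel(c["rvec"]),np.ravel(c["tvec"]),np.array(c["K"],float).reshape(3,3),np.array(c["dist_coeffs"],float))[0][:,0]
def crop(f,x0,y0,x1,y1,s,fn):
    cv2.imwrite(fn,cv2.resize(f[y0:y1,x0:x1,::-1],None,fx=s,fy=s,interpolation=cv2.INTER_CUBIC))
E
python3 - <<'E'
from h import *
from rig import r
c=r.camera_info("top")
for n,p,z in [("teapot",(245,112),100),("bowl",(343,139),66),("dish",(405,187),15),("strainer",(348,261),62),("tlid knob",(256,203),43),("slid knob",(300,227),43),("cover",(199,198),74),("mug",(310,67),97),("jam",(403,97),84),("blue",(334,312),62),("purple",(396,306),62),("wallstrip",(450,60),0),("edge",(165,225),0),("carton",(475,170),118)]:
    print(n,p2w(c,p,z).round(0)) 
print(ray(c,(320,200))[0], ray(r.camera_info("side"),(320,200))[0])
f=cv2.imread("pics/top0.png")[:,:,::-1]
crop(f,160,70,360,220,4,"pics/t1.png"); crop(f,230,120,430,270,4,"pics/t2.png"); crop(f,170,170,330,290,5,"pics/t3.png")
E
```

```text
teapot [648. -80. 100.]
bowl [ 599. -292.   66.]
dish [ 499. -439.   15.]
strainer [ 332. -307.   62.]
tlid knob [455. -99.  43.]
slid knob [ 403. -199.   43.]
cover [463.  20.  74.]
mug [ 750. -218.   97.]
jam [ 690. -421.   84.]
blue [ 222. -278.   62.]
purple [ 238. -411.   62.]
wallstrip [ 808. -548.    0.]
edge [402. 121.   0.]
carton [ 528. -564.  118.]
[ 416.10754717 -260.84471349  965.51432539] [   14.47719659 -1022.74730266   605.50891969]
```

View pics/t1.png

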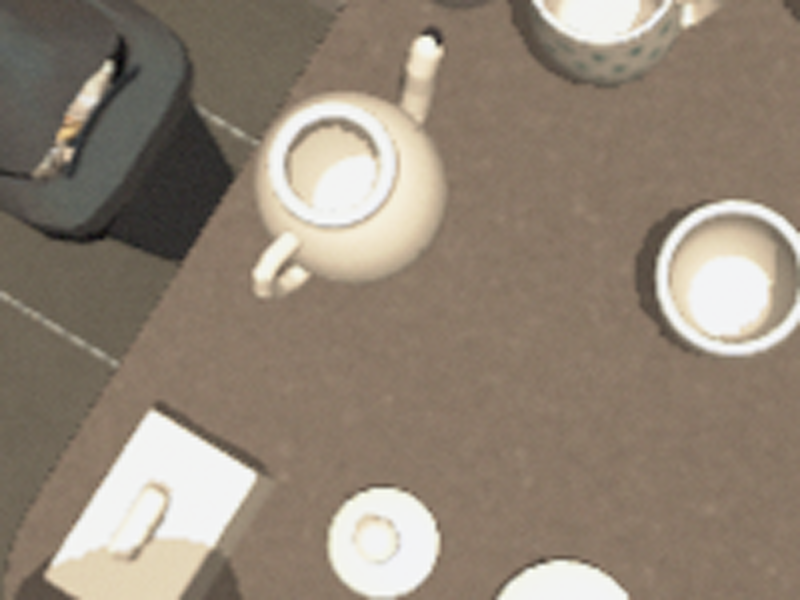

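View pics/t2.png

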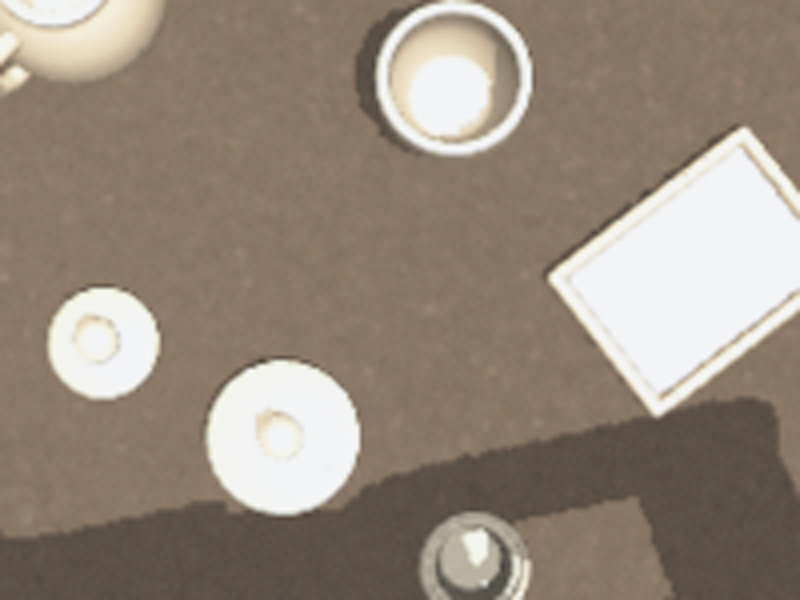

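```bash
python3 - <<'E'
from h import *
f=cv2.imread("pics/top0.png")[:,:,::-1]
crop(f,320,140,450,290,4,"pics/t4.png"); 
E
```

```text
(no output)
```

View pics/t4.png

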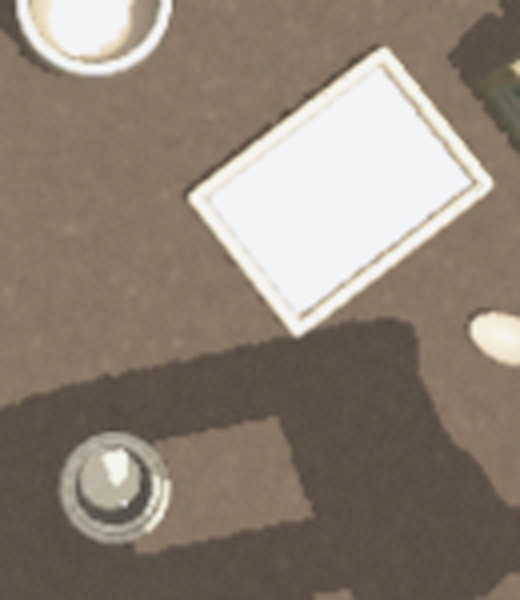

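View pics/t3.png

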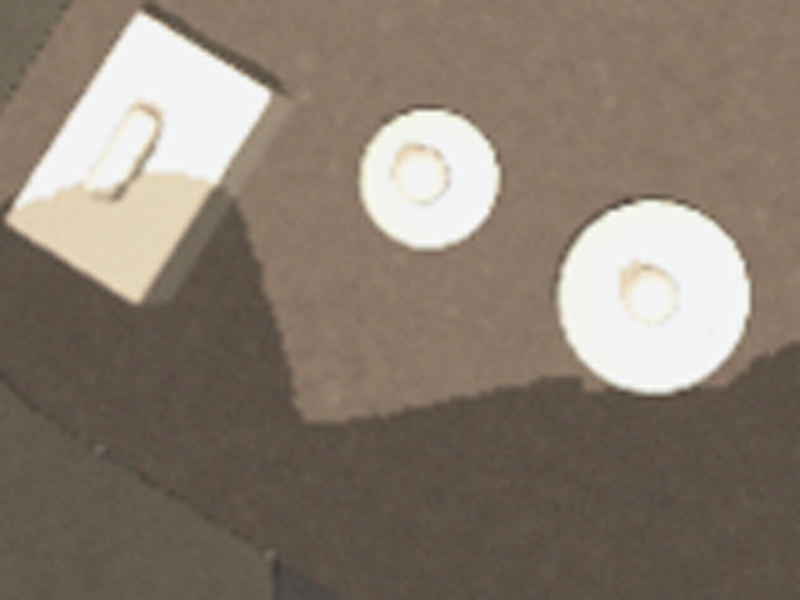

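```bash
python3 - <<'E'
from h import *
from rig import r
c=r.camera_info("top")
def full(o,s,p): return ((p[0]+.5)/s-.5+o[0],(p[1]+.5)/s-.5+o[1])
from scipy.optimize import least_squares
th=np.linspace(0,2*np.pi,181)
def circ(n,o,s,ext,z,R):
    x0,x1,y0,y1=ext; a=full(o,s,(x0,y0)); b=full(o,s,(x1,y1)); t=np.array([a[0],b[0],a[1],b[1]])
    def m(q):
        P=w2p(c,np.c_[q[0]+q[2]*np.cos(th),q[1]+q[2]*np.sin(th),0*th+z]); return np.r_[P[:,0].min(),P[:,0].max(),P[:,1].min(),P[:,1].max()]-t
    g=p2w(c,((t[0]+t[1])/2,(t[2]+t[3])/2),z)
    s=least_squares(m,[g[0],g[1],R]); print(n,s.x.round(1),"R exp",R,s.fun.round(2))
circ("pot",(160,70),4,(269,397,102,227),100,34)
circ("bowl",(230,120),4,(377,532,1,156),66,44)
circ("tlid",(170,170),5,(359,499,108,249),11,32)
circ("slid",(170,170),5,(557,750,199,394),11,44)
circ("strainer",(320,140),4,(60,171,431,544),58,30)
for n,o,s,cs,z in [("cover",(170,170),5,[(138,12),(272,94),(138,303),(6,221)],48),("dish",(320,140),4,[(386,46),(493,182),(297,336),(188,198)],13)]:
    P=np.array([p2w(c,full(o,s,p),z) for p in cs]); print(n,P.mean(0).round(1))
    for i in range(4):
        d=P[(i+1)%4]-P[i]; print(np.hypot(*d[:2]).round(1),np.arctan2(d[1],d[0]).round(3))
w=r.camera_info("wrist"); s=r.sense()
R=Ro.from_euler("xyz",s["tcp_rot"]).as_matrix()
o,d=ray(w,(320,208)); print("wristcam in tool",(R.T@(o-s["eef_pos"])).round(1),(R.T@d).round(3))
print("toolaxes",R.round(3))
E
```

```text
pot [650.5 -75.5  34.2] R exp 34 [ 0.07 -0.07 -0.07  0.07]
bowl [ 598.9 -292.7   43.1] R exp 44 [-0.12  0.12  0.12 -0.12]
tlid [451.4 -92.5  32.7] R exp 32 [-0.04  0.04  0.04 -0.04]
slid [ 398.6 -198.1   44.8] R exp 44 [-0.06  0.06  0.06 -0.06]
strainer [ 330.3 -308.1   30.4] R exp 30 [-0.06  0.06  0.06 -0.06]
cover [457.4  31.5  48. ]
71.5 -2.1
110.0 2.602
70.2 1.04
109.9 -0.528
dish [ 499.1 -439.    13. ]
100.1 -2.475
144.9 2.249
101.2 0.678
146.1 -0.9
wristcam in tool [  69.7   -0.3 -142.5] [-0.283 -0.001  0.959]
toolaxes [[ 0.938  0.346 -0.   ]
 [ 0.346 -0.938  0.001]
 [ 0.    -0.001 -1.   ]]
```

```bash
cat >> h.py <<'E'
def plan(s,tgt,yaw=None):
    R=Ro.from_euler("xyz",s["tcp_rot"]).as_matrix()
    d=R.T@(np.array(tgt,float)-s["eef_pos"]); 
    print("t",round(s["clock"],2),"pos",s["eef_pos"].round(1),"rpy",s["tcp_rot"].round(3),"open",round(s["opening"],3),"F",s["contact_force"].round(1)); print("delta cm tool",(d/10).round(2),"dist",np.linalg.norm(d).round(1))
    if yaw is not None:
        Rt=Ro.from_euler("xyz",[np.pi,0,yaw]); print("rotvec",(Ro.from_matrix(R).inv()*Rt).as_rotvec().round(4))
E
python3 - <<'E'
from h import *
from rig import r
plan(r.sense(),[330.3,-308.1,180])
E
```

```text
t 0.15 pos [ 215.8 -586.2  230.7] rpy [-3.14  -0.     0.353] open 1.0 F [-0.2  0.2  0.7]
delta cm tool [ 20.35 -22.13   5.1 ] dist 304.9
```

Call:
{"method": "jog_arm", "body": {
  "increments": "2.9 -3.16 0.7 0 0 0 1;2.9 -3.16 0.7 0 0 0 1;2.9 -3.16 0.7 0 0 0 1;2.9 -3.16 0.7 0 0 0 1;2.9 -3.16 0.7 0 0 0 1;2.9 -3.16 0.7 0 0 0 1;2.95 -3.17 0.9 0 0 0 1;0 0 0 0 0 0 1",
  "squeeze": 30
}}

```text
clock: 0.95
eef_pos: [330.6, -303.9, 179.1]
tcp_rot: [-3.138, 0.001, 0.356]
contact_force: [0.9, -0.5, 0.3]
opening: 1.0
```

```bash
python3 - <<'E'
from h import *
from rig import r
plan(r.sense(),[330.3,-308.1,180],0.353)
c=r.camera_info("wrist"); f=r.grab_frame("wrist"); cv2.imwrite("pics/w1.png",f[:,:,::-1])
th=np.linspace(0,2*np.pi,60)
g=f.copy()
for (x,y,z,R) in [(330.3,-308.1,58,30),(330.3,-308.1,62,26),(398.6,-198.1,11,44)]:
    P=w2p(c,np.c_[x+R*np.cos(th),y+R*np.sin(th),0*th+z]); cv2.polylines(g,[P.round().astype(int)],True,(255,0,0),1)
cv2.imwrite("pics/w1o.png",g[:,:,::-1]); print(r.sense()["qpos"].round(2))
E
```

```text
t 0.95 pos [ 330.6 -303.9  179.1] rpy [-3.138e+00  1.000e-03  3.560e-01] open 1.0 F [ 0.9 -0.5  0.3]
delta cm tool [-0.17  0.38 -0.1 ] dist 4.3
rotvec [-0.0036  0.0006  0.003 ]
[-0.75  0.14  2.04  0.    0.96  0.46]
```

View pics/w1o.png

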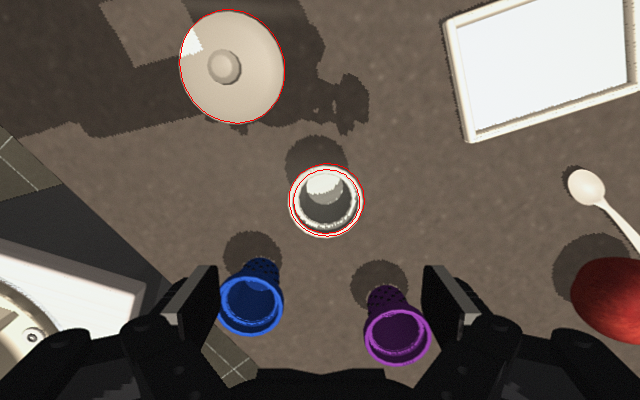

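```bash
python3 - <<'E'
from h import *
from rig import r
plan(r.sense(),[330,-308.3,47],0.353)
E
```

```text
t 1.0 pos [ 330.7 -306.2  179.8] rpy [-3.14e+00  1.00e-03  3.56e-01] open 0.998 F [ 0.8  0.1 -0. ]
delta cm tool [-0.13  0.19 13.28] dist 132.8
rotvec [-0.0014  0.0005  0.0034]
```

Call:
{"method": "jog_arm", "body": {
  "increments": "0 0 2 0 0 0 1;0 0 3 0 0 0 1;0 0 3 0 0 0 1;0 0 2.5 0 0 0 1;0 0 1.5 0 0 0 1;0 0 1 0 0 0 1;0 0 0 0 0 0 1;0 0 0 0 0 0 1"
}}

```text
clock: 1.8
eef_pos: [330.6, -309.2, 50.7]
tcp_rot: [3.141, -0.0, 0.352]
contact_force: [-0.0, 0.2, -0.6]
opening: 1.003
```

```bash
python3 - <<'E'
from h import *
from rig import r
plan(r.sense(),[330,-308.3,47],0.353)
f=r.grab_frame("wrist"); cv2.imwrite("pics/w2.png",f[:,:,::-1])
f=r.grab_frame("side"); crop(f,200,130,360,250,5,"pics/s2.png")
E
```

```text
t 1.8 pos [ 330.6 -309.2   50.7] rpy [ 3.141 -0.     0.352] open 1.003 F [-0.   0.2 -0.6]
delta cm tool [-0.03 -0.11  0.37] dist 3.9
rotvec [ 0.0005 -0.0002 -0.0006]
```

View pics/w2.png

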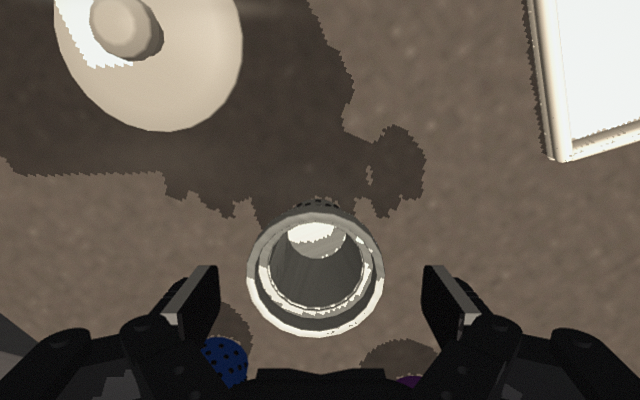

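View pics/s2.png

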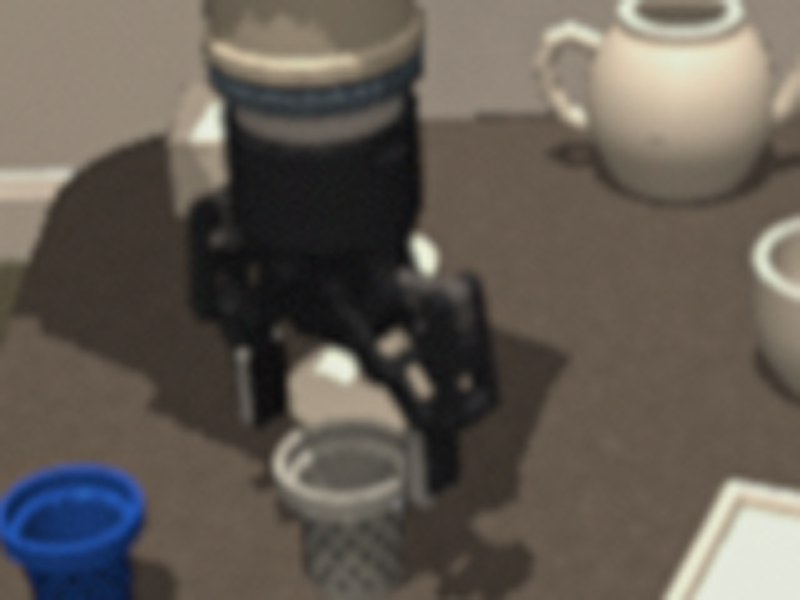

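Call:
{"method": "jog_arm", "body": {
  "increments": "0 0 0.3 0 0 0 1;0 0 0 0 0 0 -1;0 0 0 0 0 0 -1;0 0 0 0 0 0 -1;0 0 0 0 0 0 -1;0 0 0 0 0 0 -1;0 0 0 0 0 0 -1;0 0 0 0 0 0 -1",
  "squeeze": 30
}}

```text
clock: 2.7
eef_pos: [330.7, -308.5, 47.9]
tcp_rot: [3.141, -0.0, 0.353]
contact_force: [-0.8, 2.4, 9.0]
opening: 0.689
```

```bash
python3 - <<'E'
from h import *
from rig import r
plan(r.sense(),[650.5,-75.5,200],0.353)
f=r.grab_frame("wrist"); cv2.imwrite("pics/w3.png",f[:,:,::-1])
E
```

```text
t 2.7 pos [ 330.7 -308.5   47.9] rpy [ 3.141 -0.     0.353] open 0.689 F [-0.8  2.4  9. ]
delta cm tool [ 38.07 -10.81 -15.2 ] dist 423.9
rotvec [ 0.0003 -0.0003 -0.0001]
```

View pics/w3.png

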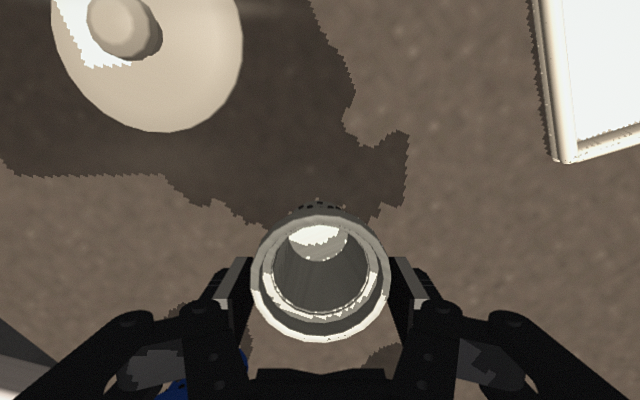

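Call:
{"method": "jog_arm", "body": {
  "increments": "0 0 -1 0 0 0 -1;0 0 -2.2 0 0 0 -1;0 0 -3 0 0 0 -1;0 0 -3 0 0 0 -1;1.5 -0.4 -3 0 0 0 -1;3 -0.8 -3 0 0 0 -1;3.5 -1 0 0 0 0 -1;3.5 -1 0 0 0 0 -1"
}}

```text
clock: 3.55
eef_pos: [428.7, -238.4, 201.3]
tcp_rot: [3.139, -0.002, 0.352]
contact_force: [-0.2, -0.7, -1.4]
opening: 0.691
```

Call:
{"method": "jog_arm", "body": {
  "increments": "4 -1.1 0 0 0 0 -1;4 -1.1 0 0 0 0 -1;4 -1.1 0 0 0 0 -1;4 -1.2 0 0 0 0 -1;3 -0.9 0 0 0 0 -1;2 -0.6 0 0 0 0 -1;0 0 0 0 0 0 -1;0 0 0 0 0 0 -1"
}}

```text
clock: 4.35
eef_pos: [603.2, -109.7, 199.3]
tcp_rot: [-3.141, 0.001, 0.354]
contact_force: [-1.6, -0.6, -0.0]
opening: 0.692
```

```bash
python3 - <<'E'
from h import *
from rig import r
s=r.sense()
plan(s,[650.5,-75.5,200],0.353)
c=r.camera_info("wrist");f=r.grab_frame("wrist"); cv2.imwrite("pics/w4.png",f[:,:,::-1])
print(s["qpos"].round(2))
th=np.linspace(0,2*np.pi,60)
g=f.copy(); x,y,z=s["eef_pos"]
for (x,y,z,R) in [(x,y,z+15,30),(650.5,-75.5,100,34),(650.5,-75.5,100,26)]:
    P=w2p(c,np.c_[x+R*np.cos(th),y+R*np.sin(th),0*th+z]); cv2.polylines(g,[P.round().astype(int)],True,(255,0,0),1)
cv2.imwrite("pics/w4o.png",g[:,:,::-1])
E
```

```text
t 4.35 pos [ 603.2 -109.7  199.3] rpy [-3.141e+00  1.000e-03  3.540e-01] open 0.692 F [-1.6 -0.6 -0. ]
delta cm tool [ 5.62 -1.57 -0.07] dist 58.3
rotvec [-0.0001  0.0008  0.0008]
[-0.18  0.37  1.69 -0.    1.09  1.03]
```

View pics/w4o.png

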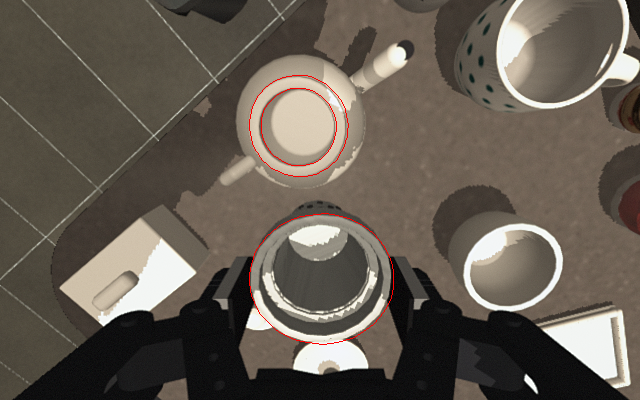

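```bash
python3 - <<'E'
from h import *
g=cv2.imread("pics/w4o.png")[:,:,::-1]
crop(g,220,50,380,180,5,"pics/z1.png");crop(g,240,190,400,350,4,"pics/z2.png")
E
```

```text
(no output)
```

View pics/z1.png

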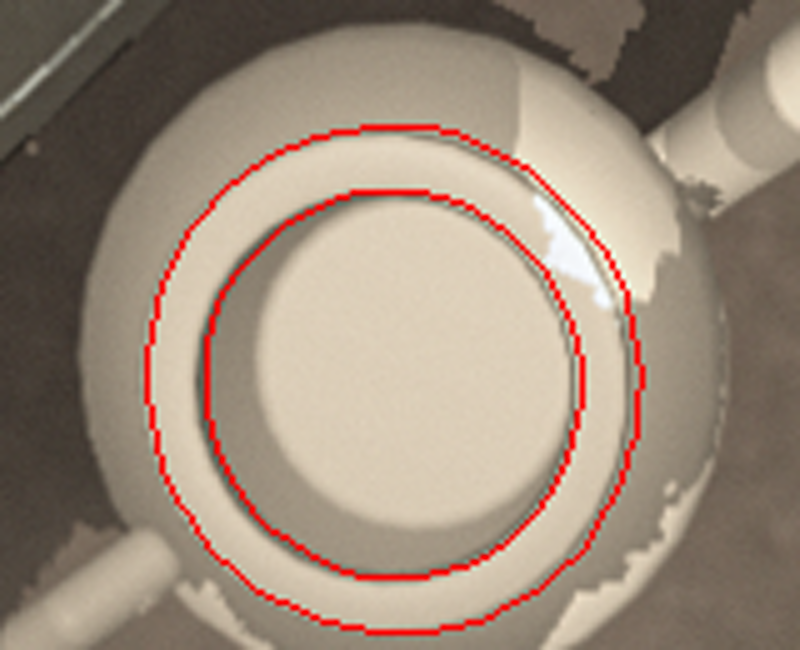

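View pics/z2.png

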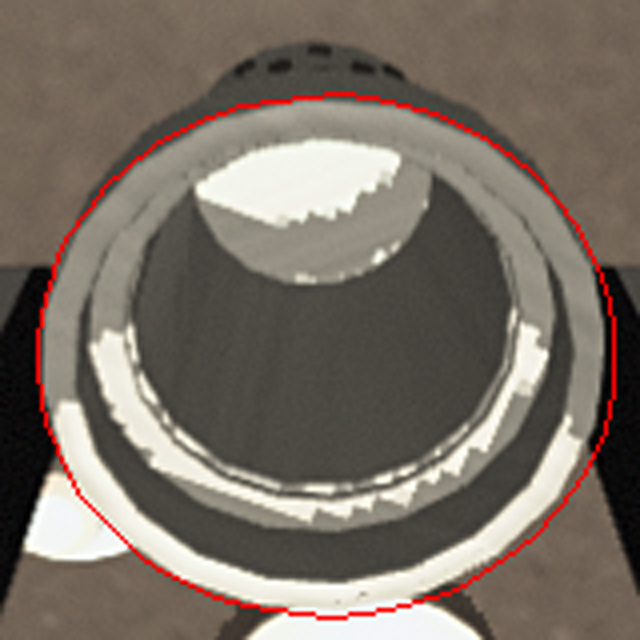

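Call:
{"method": "jog_arm", "body": {
  "increments": "1.5 -0.4 0 0 0 0 -1;2 -0.6 0 0 0 0 -1;1.5 -0.5 0 0 0 0 -1;0.2 -0.1 0 0 0 0 -1;0 0 0 0 0 0 -1;0 0 0 0 0 0 -1;0 0 0 0 0 0 -1;0 0 0 0 0 0 -1"
}}

```text
clock: 5.2
eef_pos: [646.5, -77.3, 199.3]
tcp_rot: [-3.142, 0.0, 0.352]
contact_force: [0.4, 0.1, -0.1]
opening: 0.69
```

```bash
python3 - <<'E'
from h import *
from rig import r
s=r.sense()
plan(s,[650.2,-74.6,200],0.353)
c=r.camera_info("wrist");f=r.grab_frame("wrist"); 
th=np.linspace(0,2*np.pi,60)
g=f.copy(); x,y,z=s["eef_pos"]
for (x,y,z,R) in [(x,y,z+14,30),(x,y,z-47,19.5),(650.2,-74.6,100,34)]:
    P=w2p(c,np.c_[x+R*np.cos(th),y+R*np.sin(th),0*th+z]); cv2.polylines(g,[P.round().astype(int)],True,(255,0,0),1)
crop(g,200,150,440,350,3,"pics/w5o.png")
f=r.grab_frame("side");c=r.camera_info("side");  x,y,z=s["eef_pos"]
g=f.copy()
for (x,y,z,R) in [(x,y,z+14,30),(x,y,z-47,19.5),(650.2,-74.6,100,34)]:
    P=w2p(c,np.c_[x+R*np.cos(th),y+R*np.sin(th),0*th+z]); cv2.polylines(g,[P.round().astype(int)],True,(255,0,0),1)
crop(g,270,60,390,180,5,"pics/s5.png")
E
```

```text
t 5.2 pos [646.5 -77.3 199.3] rpy [-3.142  0.     0.352] open 0.69 F [ 0.4  0.1 -0.1]
delta cm tool [ 0.44 -0.13 -0.07] dist 4.6
rotvec [-0.      0.0002 -0.0007]
```

View pics/w5o.png

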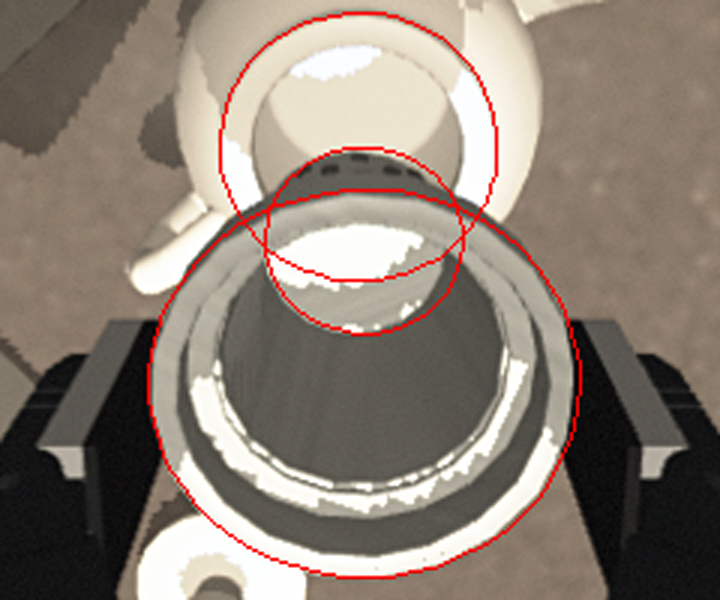

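View pics/s5.png

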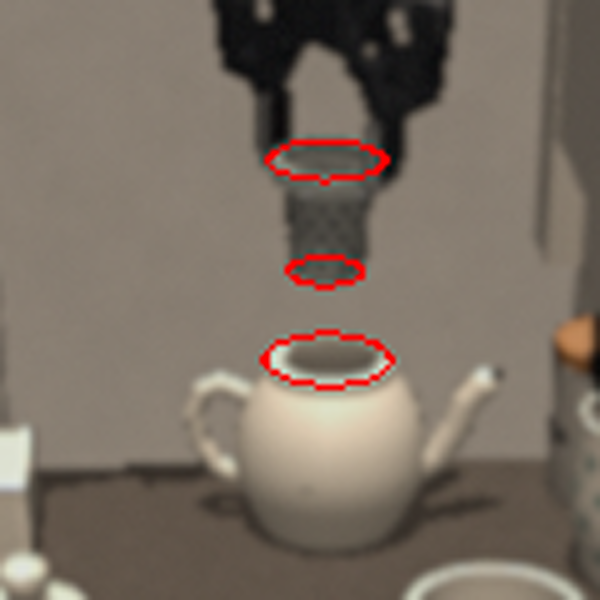

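Call:
{"method": "jog_arm", "body": {
  "increments": "0.44 -0.1 1 0 0 0 -1;0 0 1.5 0 0 0 -1;0 0 1.5 0 0 0 -1;0 0 1 0 0 0 -1;0 0 1 0 0 0 -1;0 0 1 0 0 0 -1;0 0 0.5 0 0 0 -1;0 0 0 0 0 0 -1"
}}

```text
clock: 6.1
eef_pos: [650.2, -74.4, 123.4]
tcp_rot: [-3.141, 0.001, 0.353]
contact_force: [1.4, -0.6, -0.8]
opening: 0.689
```

```bash
python3 - <<'E'
from h import *
from rig import r
s=r.sense()
plan(s,[650.2,-74.6,97.5],0.353)
c=r.camera_info("wrist");f=r.grab_frame("wrist"); 
th=np.linspace(0,2*np.pi,60)
g=f.copy(); x,y,z=s["eef_pos"]
for (x,y,z,R) in [(x,y,z+14,30),(650.2,-74.6,100,34)]:
    P=w2p(c,np.c_[x+R*np.cos(th),y+R*np.sin(th),0*th+z]); cv2.polylines(g,[P.round().astype(int)],True,(255,0,0),1)
crop(g,200,150,440,350,3,"pics/w6o.png")
E
```

```text
t 6.1 pos [650.2 -74.4 123.4] rpy [-3.141e+00  1.000e-03  3.530e-01] open 0.689 F [ 1.4 -0.6 -0.8]
delta cm tool [-0.01  0.02  2.59] dist 25.9
rotvec [-0.0006  0.0012 -0.0002]
```

View pics/w6o.png

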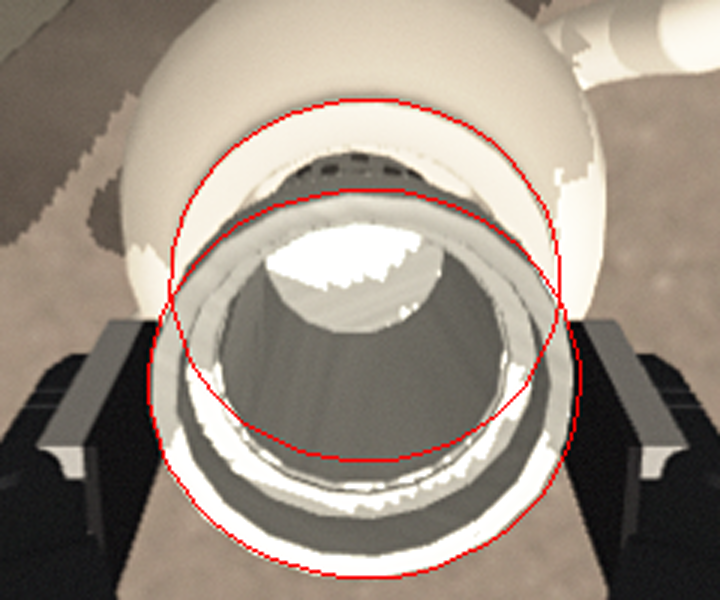

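Call:
{"method": "jog_arm", "body": {
  "increments": "0 0 0.6 0 0 0 -1;0 0 0.5 0 0 0 -1;0 0 0.4 0 0 0 -1;0 0 0.4 0 0 0 -1;0 0 0.3 0 0 0 -1;0 0 0.2 0 0 0 -1;0 0 0 0 0 0 -1;0 0 0 0 0 0 -1"
}}

```text
clock: 6.95
eef_pos: [650.8, -74.5, 100.3]
tcp_rot: [3.142, -0.0, 0.353]
contact_force: [-0.4, 0.8, -0.3]
opening: 0.691
```

```bash
python3 - <<'E'
from h import *
from rig import r
s=r.sense()
plan(s,[650.2,-74.6,97.5],0.353)
E
```

```text
t 6.95 pos [650.8 -74.5 100.3] rpy [ 3.142 -0.     0.353] open 0.691 F [-0.4  0.8 -0.3]
delta cm tool [-0.06 -0.01  0.28] dist 2.9
rotvec [ 0.     -0.0001 -0.0002]
```

Call:
{"method": "jog_arm", "body": {
  "increments": "0 0 0.1 0 0 0 -1;0 0 0.1 0 0 0 -1;0 0 0.1 0 0 0 -1;0 0 0.05 0 0 0 -1;0 0 0 0 0 0 -1;0 0 0 0 0 0 -1;0 0 0 0 0 0 -1;0 0 0 0 0 0 -1"
}}

```text
clock: 7.75
eef_pos: [650.7, -74.5, 96.8]
tcp_rot: [3.142, -0.0, 0.353]
contact_force: [0.4, 0.1, -0.3]
opening: 0.691
```

Call:
{"method": "jog_arm", "body": {
  "increments": "0 0 0.05 0 0 0 -1;0 0 0 0 0 0 -1;0 0 0.05 0 0 0 -1;0 0 0 0 0 0 -1;0 0 0.05 0 0 0 -1;0 0 0 0 0 0 -1;0 0 0 0 0 0 -1;0 0 0 0 0 0 -1"
}}

```text
clock: 8.55
eef_pos: [651.0, -74.6, 96.0]
tcp_rot: [3.141, -0.001, 0.353]
contact_force: [-1.8, -1.1, 6.5]
opening: 0.689
```

```bash
python3 - <<'E'
from h import *
from rig import r
s=r.sense()
plan(s,[650.2,-74.6,97.5],0.353)
f=r.grab_frame("side"); crop(f,270,60,390,180,5,"pics/s7.png")
f=r.grab_frame("wrist"); crop(f,200,150,440,350,3,"pics/w7.png")
E
```

```text
t 8.55 pos [651.  -74.6  96. ] rpy [ 3.141e+00 -1.000e-03  3.530e-01] open 0.689 F [-1.8 -1.1  6.5]
delta cm tool [-0.07 -0.02 -0.15] dist 1.7
rotvec [ 0.0004 -0.0006 -0.0002]
```

View pics/w7.png

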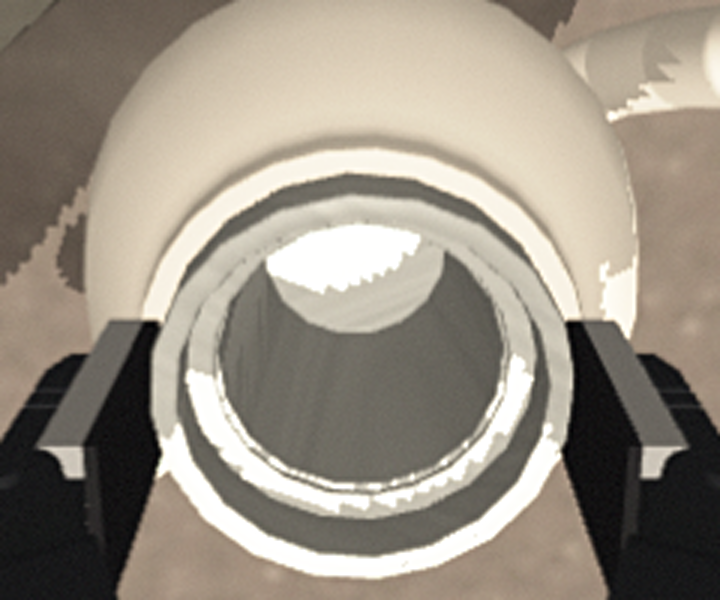

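View pics/s7.png

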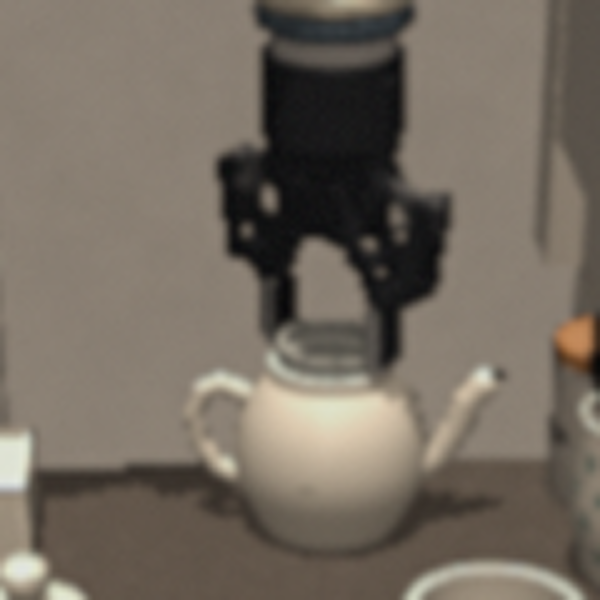

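Call:
{"method": "jog_arm", "body": {
  "increments": "0 0 0 0 0 0 0.75;0 0 0 0 0 0 0.85;0 0 0 0 0 0 1;0 0 0 0 0 0 1;0 0 -0.5 0 0 0 1;0 0 -2 0 0 0 1;0 0 -3 0 0 0 1;-2 0.5 -3 0 0 0 1"
}}

```text
clock: 9.45
eef_pos: [634.8, -85.2, 181.3]
tcp_rot: [3.142, -0.001, 0.354]
contact_force: [0.9, 0.2, -1.3]
opening: 0.998
```

```bash
python3 - <<'E'
from h import *
from rig import r
s=r.sense()
plan(s,[451.4,-92.5,150],0.353)
c=r.camera_info("wrist");f=r.grab_frame("wrist"); 
th=np.linspace(0,2*np.pi,60)
g=f.copy()
for (x,y,z,R) in [(650.2,-74.6,111.5,30),(650.2,-74.6,111.5,26),(650.2,-74.6,100,34)]:
    P=w2p(c,np.c_[x+R*np.cos(th),y+R*np.sin(th),0*th+z]); cv2.polylines(g,[P.round().astype(int)],True,(255,0,0),1)
crop(g,200,100,440,300,3,"pics/w8o.png")
f=r.grab_frame("side"); crop(f,270,60,390,180,5,"pics/s8.png")
E
```

```text
t 9.45 pos [634.8 -85.2 181.3] rpy [ 3.142e+00 -1.000e-03  3.540e-01] open 0.998 F [ 0.9  0.2 -1.3]
delta cm tool [-17.46  -5.68   3.11] dist 186.2
rotvec [ 0.    -0.001  0.001]
```

View pics/w8o.png

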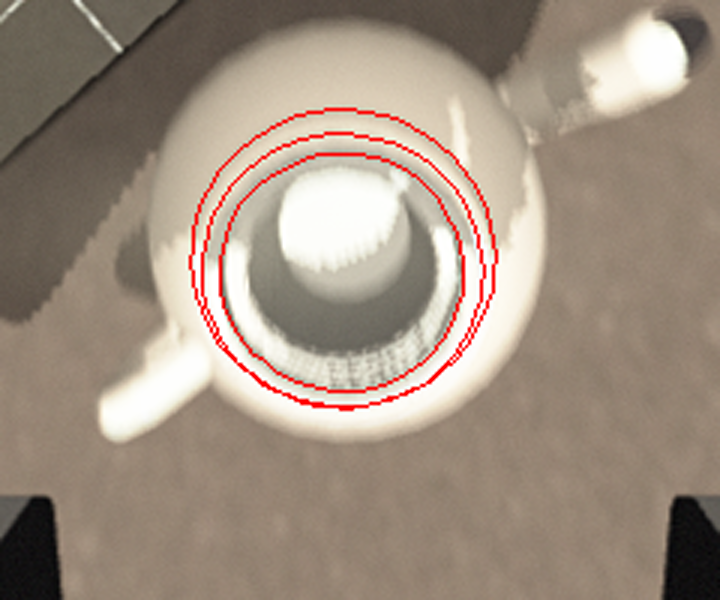

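View pics/s8.png

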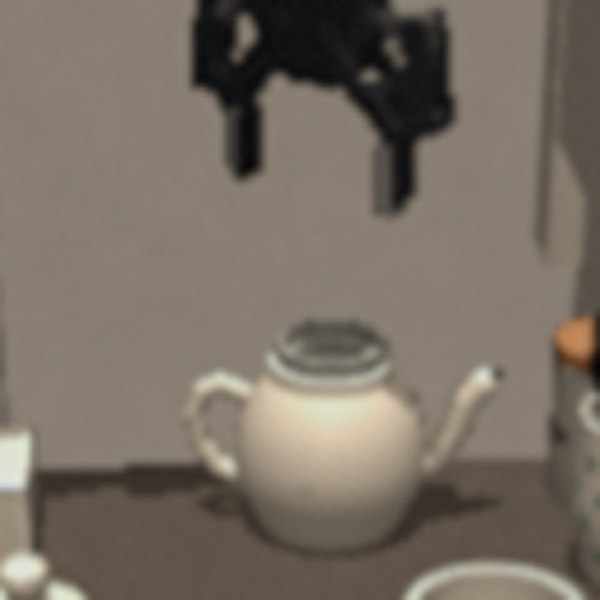

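Call:
{"method": "jog_arm", "body": {
  "increments": "-3 -0.9 0.5 0 0 0 1;-3.5 -1.2 0.5 0 0 0 1;-3.5 -1.2 0.5 0 0 0 1;-3.5 -1.2 0.5 0 0 0 1;-2.5 -0.8 0.5 0 0 0 1;-1.3 -0.4 0.3 0 0 0 1;0 0 0 0 0 0 1;0 0 0 0 0 0 1"
}}

```text
clock: 10.35
eef_pos: [453.2, -92.5, 152.7]
tcp_rot: [3.141, -0.002, 0.353]
contact_force: [0.3, -0.7, 0.2]
opening: 1.0
```

```bash
python3 - <<'E'
from h import *
from rig import r
s=r.sense()
plan(s,[451.4,-92.5,21],0.353)
c=r.camera_info("wrist");f=r.grab_frame("wrist"); 
th=np.linspace(0,2*np.pi,60)
g=f.copy()
for (x,y,z,R) in [(451.4,-92.5,11,32),(451.4,-92.5,34.5,13),(398.6,-198.1,11,44),(398.6,-198.1,34.5,13)]:
    P=w2p(c,np.c_[x+R*np.cos(th),y+R*np.sin(th),0*th+z]); cv2.polylines(g,[P.round().astype(int)],True,(255,0,0),1)
cv2.imwrite("pics/w9o.png",g[:,:,::-1])
E
```

```text
t 10.35 pos [453.2 -92.5 152.7] rpy [ 3.141e+00 -2.000e-03  3.530e-01] open 1.0 F [ 0.3 -0.7  0.2]
delta cm tool [-0.18 -0.08 13.17] dist 131.7
rotvec [ 0.0008 -0.0016 -0.0004]
```

View pics/w9o.png

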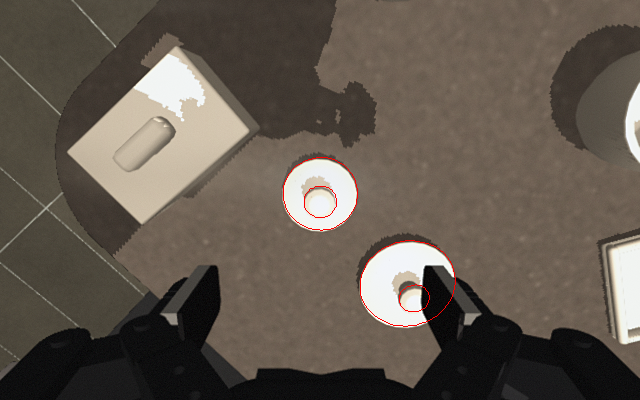

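Call:
{"method": "jog_arm", "body": {
  "increments": "-0.1 -0.05 2 0 0 0 1;0 0 3 0 0 0 1;0 0 3 0 0 0 1;0 0 2.5 0 0 0 1;0 0 1.5 0 0 0 1;0 0 0.8 0 0 0 1;0 0 0.2 0 0 0 1;0 0 0 0 0 0 1"
}}

```text
clock: 11.2
eef_pos: [451.3, -92.3, 22.4]
tcp_rot: [3.141, -0.0, 0.353]
contact_force: [0.5, 0.1, -0.2]
opening: 0.995
```

```bash
python3 - <<'E'
from h import *
from rig import r
s=r.sense()
plan(s,[451.4,-92.5,21],0.353)
c=r.camera_info("wrist");f=r.grab_frame("wrist"); 
cv2.imwrite("pics/w10.png",f[:,:,::-1])
E
```

```text
t 11.2 pos [451.3 -92.3  22.4] rpy [ 3.141 -0.     0.353] open 0.995 F [ 0.5  0.1 -0.2]
delta cm tool [0.   0.03 0.14] dist 1.5
rotvec [ 0.0002 -0.0004 -0.    ]
```

View pics/w10.png

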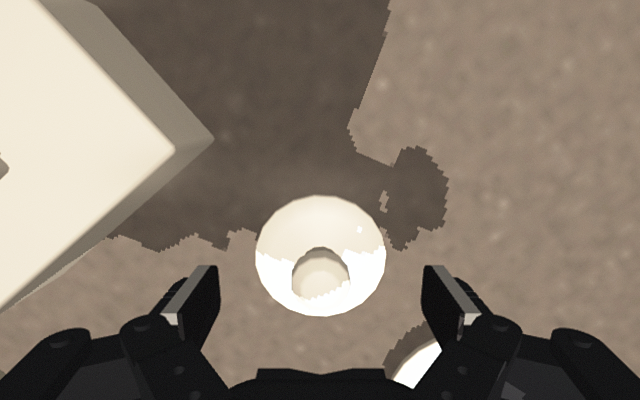

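Clear and centred: knob at (320,277) between the fingers. Closing.

Call:
{"method": "jog_arm", "body": {
  "increments": "0 0 0 0 0 0 -1;0 0 0 0 0 0 -1;0 0 0 0 0 0 -1;0 0 0 0 0 0 -1;0 0 0 0 0 0 -1;0 0 0 0 0 0 -1;0 0 0 0 0 0 -1;0 0 0 0 0 0 -1",
  "squeeze": 40
}}

```text
clock: 12.05
eef_pos: [450.7, -92.3, 22.8]
tcp_rot: [3.141, -0.0, 0.353]
contact_force: [-1.3, -0.7, 8.3]
opening: 0.267
```

```bash
python3 - <<'E'
from h import *
from rig import r
s=r.sense()
plan(s,[650.2,-74.6,185],0.353)
E
```

```text
t 12.05 pos [450.7 -92.3  22.8] rpy [ 3.141 -0.     0.353] open 0.267 F [-1.3 -0.7  8.3]
delta cm tool [ 19.34   5.24 -16.21] dist 257.7
rotvec [ 0.0003 -0.0004 -0.0002]
```

Call:
{"method": "jog_arm", "body": {
  "increments": "0 0 -1 0 0 0 -1;0 0 -2.5 0 0 0 -1;0 0 -3 0 0 0 -1;0 0 -3 0 0 0 -1;0.5 0.1 -3 0 0 0 -1;1.5 0.4 -2.5 0 0 0 -1;2 0.5 -1.2 0 0 0 -1;2 0.5 0 0 0 0 -1"
}}

```text
clock: 12.85
eef_pos: [513.7, -85.7, 187.3]
tcp_rot: [3.14, -0.004, 0.353]
contact_force: [-0.0, -0.4, -0.1]
opening: 0.269
```

```bash
python3 - <<'E'
from h import *
from rig import r
s=r.sense()
plan(s,[650.2,-74.6,185],0.353)
c=r.camera_info("wrist");f=r.grab_frame("wrist"); 
th=np.linspace(0,2*np.pi,60)
g=f.copy(); x,y,z=s["eef_pos"]
for (x,y,z,R) in [(x,y,z-22+11,32)]:
    P=w2p(c,np.c_[x+R*np.cos(th),y+R*np.sin(th),0*th+z]); cv2.polylines(g,[P.round().astype(int)],True,(255,0,0),1)
cv2.imwrite("pics/w11.png",g[:,:,::-1])
f=r.grab_frame("side"); crop(f,230,60,390,180,5,"pics/s11.png")
E
```

```text
t 12.85 pos [513.7 -85.7 187.3] rpy [ 3.14  -0.004  0.353] open 0.269 F [-0.  -0.4 -0.1]
delta cm tool [13.19  3.67  0.29] dist 137.0
rotvec [ 0.0021 -0.0037 -0.0004]
```

View pics/w11.png

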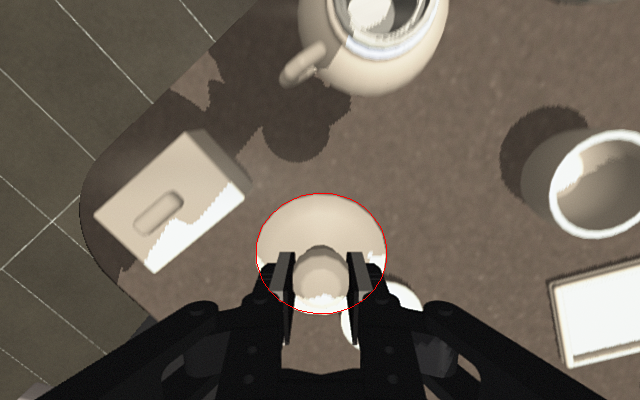

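View pics/s11.png

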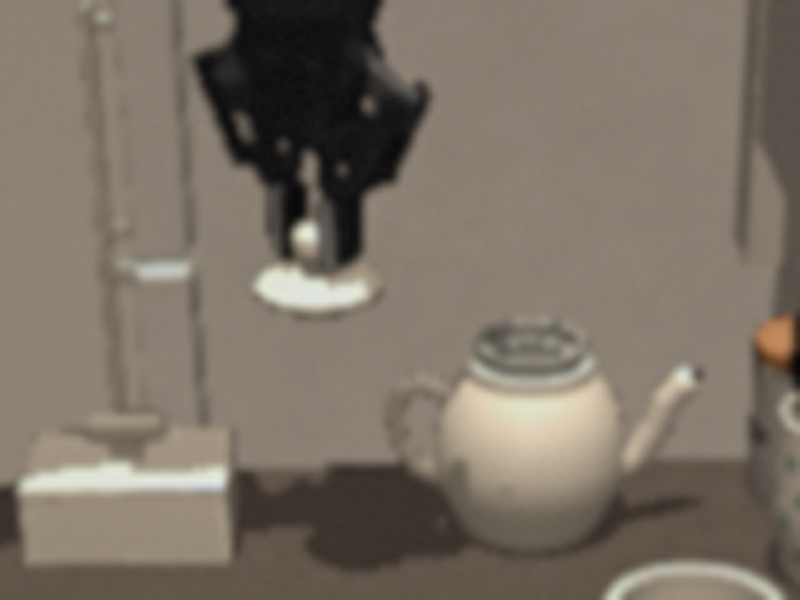

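Call:
{"method": "jog_arm", "body": {
  "increments": "2.5 0.7 0 0 0 0 -1;3 0.85 0 0 0 0 -1;3 0.85 0 0 0 0 -1;2.5 0.7 0 0 0 0 -1;1.5 0.4 0 0 0 0 -1;0.8 0.2 0 0 0 0 -1;0 0 0 0 0 0 -1;0 0 0 0 0 0 -1"
}}

```text
clock: 13.75
eef_pos: [648.3, -74.4, 184.0]
tcp_rot: [-3.141, 0.001, 0.353]
contact_force: [-0.2, 0.3, -0.7]
opening: 0.274
```

Call:
{"method": "jog_arm", "body": {
  "increments": "0 0 0.5 0 0 0 -1;0 0 1 0 0 0 -1;0 0 1 0 0 0 -1;0 0 1 0 0 0 -1;0 0 0.5 0 0 0 -1;0 0 0 0 0 0 -1;0 0 0 0 0 0 -1;0 0 0 0 0 0 -1"
}}

```text
clock: 14.55
eef_pos: [649.9, -74.4, 144.7]
tcp_rot: [3.141, -0.001, 0.353]
contact_force: [0.2, -0.1, -0.6]
opening: 0.269
```

```bash
python3 - <<'E'
from h import *
from rig import r
s=r.sense()
plan(s,[650.2,-74.6,124.5],0.353)
c=r.camera_info("wrist");f=r.grab_frame("wrist"); 
th=np.linspace(0,2*np.pi,60)
g=f.copy(); x,y,z=s["eef_pos"]
for (x,y,z,R) in [(x,y,z-22+11,32),(650.2,-74.6,111.5,30),(650.2,-74.6,111.5,26),(650.2,-74.6,100,34)]:
    P=w2p(c,np.c_[x+R*np.cos(th),y+R*np.sin(th),0*th+z]); cv2.polylines(g,[P.round().astype(int)],True,(255,0,0),1)
crop(g,200,150,440,350,3,"pics/w12.png")
f=r.grab_frame("side"); crop(f,270,60,390,180,5,"pics/s12.png")
E
```

```text
t 14.55 pos [649.9 -74.4 144.7] rpy [ 3.141e+00 -1.000e-03  3.530e-01] open 0.269 F [ 0.2 -0.1 -0.6]
delta cm tool [0.02 0.03 2.02] dist 20.2
rotvec [ 0.0003 -0.0006 -0.0002]
```

View pics/w12.png

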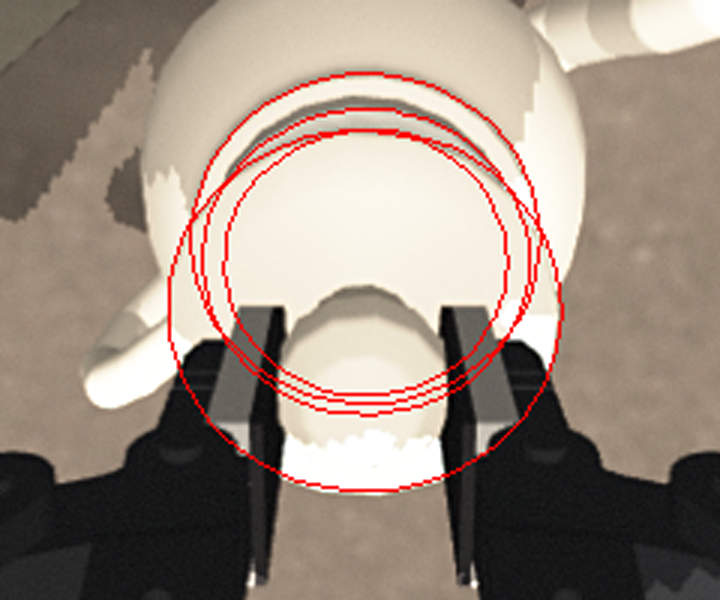

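View pics/s12.png

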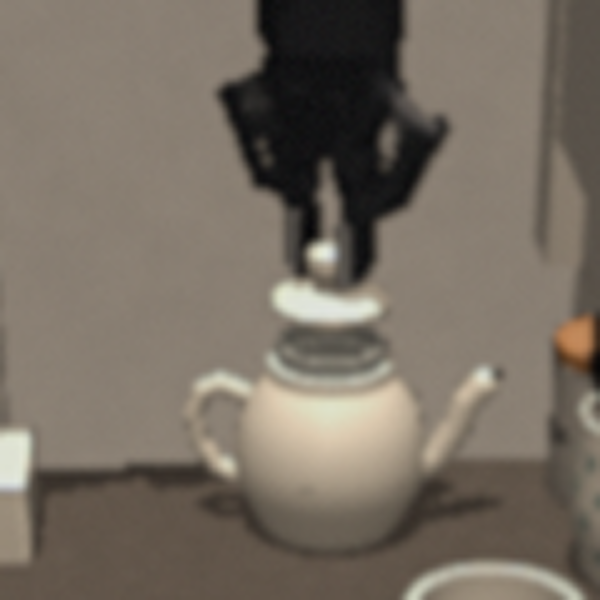

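Call:
{"method": "jog_arm", "body": {
  "increments": "0 0 0.5 0 0 0 -1;0 0 0.5 0 0 0 -1;0 0 0.4 0 0 0 -1;0 0 0.3 0 0 0 -1;0 0 0.15 0 0 0 -1;0 0 0.1 0 0 0 -1;0 0 0 0 0 0 -1;0 0 0 0 0 0 -1"
}}

```text
clock: 15.45
eef_pos: [649.7, -74.3, 124.9]
tcp_rot: [3.141, -0.0, 0.353]
contact_force: [0.4, -0.6, -0.8]
opening: 0.274
```

```bash
python3 - <<'E'
from h import *
from rig import r
s=r.sense()
plan(s,[650.2,-74.6,124.5],0.353)
E
```

```text
t 15.45 pos [649.7 -74.3 124.9] rpy [ 3.141 -0.     0.353] open 0.274 F [ 0.4 -0.6 -0.8]
delta cm tool [0.04 0.04 0.04] dist 0.7
rotvec [ 0.0001 -0.0002 -0.0001]
```

Call:
{"method": "jog_arm", "body": {
  "increments": "0 0 0.1 0 0 0 -1;0 0 0 0 0 0 -1;0 0 0.05 0 0 0 -1;0 0 0 0 0 0 -1;0 0 0 0 0 0 -1;0 0 0 0 0 0 -1;0 0 0 0 0 0 -1;0 0 0 0 0 0 -1"
}}

```text
clock: 16.25
eef_pos: [649.8, -74.4, 123.7]
tcp_rot: [3.141, -0.001, 0.353]
contact_force: [-0.3, 0.1, 6.2]
opening: 0.271
```

Call:
{"method": "jog_arm", "body": {
  "increments": "0 0 0 0 0 0 -0.2;0 0 0 0 0 0 0.1;0 0 0 0 0 0 0.6;0 0 0 0 0 0 1;0 0 -0.5 0 0 0 1;0 0 -2 0 0 0 1;0 0 -3 0 0 0 1;-2 0.5 -1 0 0 0 1"
}}

```text
clock: 17.05
eef_pos: [635.4, -85.3, 191.6]
tcp_rot: [3.139, -0.005, 0.354]
contact_force: [0.1, -0.6, -0.2]
opening: 1.0
```

```bash
python3 - <<'E'
from h import *
from rig import r
s=r.sense()
plan(s,[398.6,-198.1,150],0.353)
c=r.camera_info("wrist");f=r.grab_frame("wrist"); 
th=np.linspace(0,2*np.pi,60)
g=f.copy()
for (x,y,z,R) in [(650.2,-74.6,113.5,32),(650.2,-74.6,100,34),(650.2,-74.6,137,13)]:
    P=w2p(c,np.c_[x+R*np.cos(th),y+R*np.sin(th),0*th+z]); cv2.polylines(g,[P.round().astype(int)],True,(255,0,0),1)
crop(g,200,100,440,300,3,"pics/w13.png")
f=r.grab_frame("side"); crop(f,270,60,390,180,5,"pics/s13.png")
E
```

```text
t 17.05 pos [635.4 -85.3 191.6] rpy [ 3.139 -0.005  0.354] open 1.0 F [ 0.1 -0.6 -0.2]
delta cm tool [-26.14   2.36   4.03] dist 265.6
rotvec [ 0.0022 -0.0051  0.001 ]
```

View pics/w13.png

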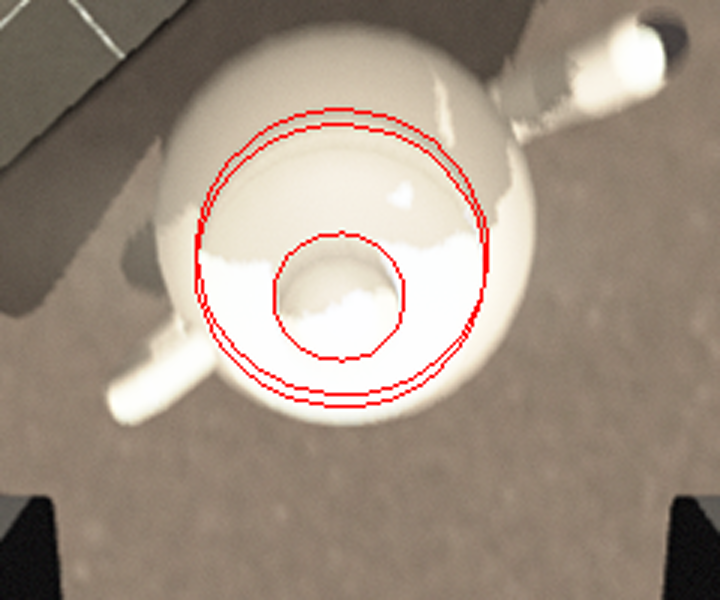

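View pics/s13.png

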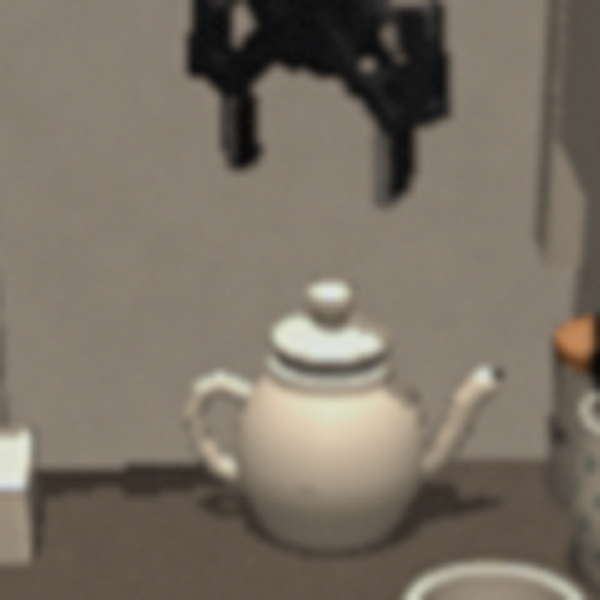

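Call:
{"method": "jog_arm", "body": {
  "increments": "-3 0.2 0.5 0 0 0 1;-4 0.4 0.6 0 0 0 1;-4.5 0.4 0.6 0 0 0 1;-4.5 0.4 0.6 0 0 0 1;-4.5 0.4 0.6 0 0 0 1;-3.3 0.3 0.6 0 0 0 1;-1.8 0.2 0.4 0 0 0 1;0 0 0 0 0 0 1"
}}

```text
clock: 17.95
eef_pos: [398.0, -196.1, 148.5]
tcp_rot: [-3.14, 0.002, 0.351]
contact_force: [-0.7, 0.3, 0.0]
opening: 1.002
```

```bash
python3 - <<'E'
from h import *
from rig import r
s=r.sense()
plan(s,[398.6,-198.1,21],0.353)
c=r.camera_info("wrist");f=r.grab_frame("wrist"); 
th=np.linspace(0,2*np.pi,60)
g=f.copy()
for (x,y,z,R) in [(398.6,-198.1,11,44),(398.6,-198.1,34.5,13)]:
    P=w2p(c,np.c_[x+R*np.cos(th),y+R*np.sin(th),0*th+z]); cv2.polylines(g,[P.round().astype(int)],True,(255,0,0),1)
cv2.imwrite("pics/w14o.png",g[:,:,::-1])
plan(r.sense(),[398.6,-198.1,21],0.353)
E
```

```text
t 17.95 pos [ 398.  -196.1  148.5] rpy [-3.14e+00  2.00e-03  3.51e-01] open 1.002 F [-0.7  0.3  0. ]
delta cm tool [1.000e-02 2.300e-01 1.275e+01] dist 127.5
rotvec [-0.0017  0.0017 -0.0023]
t 18.0 pos [ 399.8 -196.1  149. ] rpy [-3.141  0.     0.351] open 1.0 F [0.4 0.  0.9]
delta cm tool [-0.17  0.16 12.8 ] dist 128.0
rotvec [-0.0006  0.0003 -0.0021]
```

View pics/w14o.png

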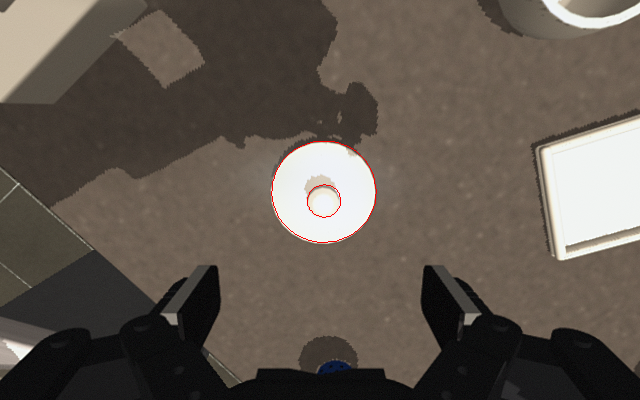

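Call:
{"method": "jog_arm", "body": {
  "increments": "-0.1 0.15 2 0 0 0 1;0 0 3 0 0 0 1;0 0 3 0 0 0 1;0 0 2.5 0 0 0 1;0 0 1.5 0 0 0 1;0 0 0.7 0 0 0 1;0 0 0 0 0 0 1;0 0 0 0 0 0 1"
}}

```text
clock: 18.8
eef_pos: [400.8, -197.7, 22.7]
tcp_rot: [3.141, -0.001, 0.353]
contact_force: [0.4, -0.5, -0.3]
opening: 0.999
```

```bash
python3 - <<'E'
from h import *
from rig import r
s=r.sense()
plan(s,[398.6,-198.1,21],0.353)
f=r.grab_frame("wrist"); cv2.imwrite("pics/w15.png",f[:,:,::-1])
E
```

```text
t 18.8 pos [ 400.8 -197.7   22.7] rpy [ 3.141e+00 -1.000e-03  3.530e-01] open 0.999 F [ 0.4 -0.5 -0.3]
delta cm tool [-0.22 -0.04  0.17] dist 2.8
rotvec [ 0.0005 -0.0006  0.0002]
```

View pics/w15.png

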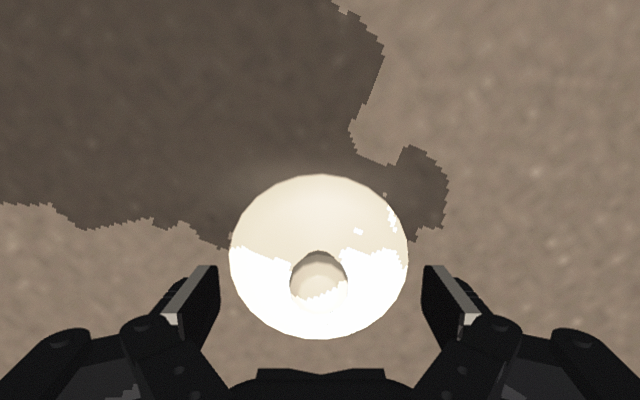

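Call:
{"method": "jog_arm", "body": {
  "increments": "-0.22 -0.05 0 0 0 0 1;0 0 0 0 0 0 1;0 0 0 0 0 0 -1;0 0 0 0 0 0 -1;0 0 0 0 0 0 -1;0 0 0 0 0 0 -1;0 0 0 0 0 0 -1;0 0 0 0 0 0 -1",
  "squeeze": 40
}}

```text
clock: 19.65
eef_pos: [397.6, -198.0, 22.5]
tcp_rot: [-3.142, 0.0, 0.353]
contact_force: [-2.2, 1.7, 6.1]
opening: 0.273
```

```bash
python3 - <<'E'
from h import *
from rig import r
s=r.sense()
plan(s,[598.9,-292.7,150],0.353)
E
```

```text
t 19.65 pos [ 397.6 -198.    22.5] rpy [-3.142  0.     0.353] open 0.273 F [-2.2  1.7  6.1]
delta cm tool [ 15.62  15.84 -12.75] dist 256.4
rotvec [-0.0001  0.     -0.0002]
```

Call:
{"method": "jog_arm", "body": {
  "increments": "0 0 -1 0 0 0 -1;0 0 -2.5 0 0 0 -1;0 0 -3 0 0 0 -1;0.6 0.6 -3 0 0 0 -1;2 2 -2.2 0 0 0 -1;2.5 2.5 -1 0 0 0 -1;2.5 2.5 0 0 0 0 -1;2.5 2.5 0 0 0 0 -1"
}}

```text
clock: 20.45
eef_pos: [528.6, -258.5, 150.6]
tcp_rot: [3.141, -0.001, 0.353]
contact_force: [0.2, -0.8, -0.8]
opening: 0.276
```

Call:
{"method": "jog_arm", "body": {
  "increments": "2.2 2.3 0 0 0 0 -1;1.5 1.6 0 0 0 0 -1;1 1.1 0 0 0 0 -1;0.6 0.7 0 0 0 0 -1;0 0 0 0 0 0 -1;0 0 0 0 0 0 -1;0 0 0 0 0 0 -1;0 0 0 0 0 0 -1"
}}

```text
clock: 21.25
eef_pos: [596.1, -292.8, 149.5]
tcp_rot: [-3.141, 0.0, 0.353]
contact_force: [0.1, 0.2, -0.8]
opening: 0.274
```

```bash
python3 - <<'E'
from h import *
from rig import r
s=r.sense()
plan(s,[598.9,-292.7,79.5],0.353)
c=r.camera_info("wrist");f=r.grab_frame("wrist"); 
th=np.linspace(0,2*np.pi,60)
g=f.copy(); x,y,z=s["eef_pos"]
for (x,y,z,R) in [(x,y,z-22+11,44),(598.9,-292.7,66,44)]:
    P=w2p(c,np.c_[x+R*np.cos(th),y+R*np.sin(th),0*th+z]); cv2.polylines(g,[P.round().astype(int)],True,(255,0,0),1)
cv2.imwrite("pics/w16.png",g[:,:,::-1])
E
```

```text
t 21.25 pos [ 596.1 -292.8  149.5] rpy [-3.141  0.     0.353] open 0.274 F [ 0.1  0.2 -0.8]
delta cm tool [0.27 0.09 7.  ] dist 70.0
rotvec [-0.0003  0.0002 -0.0002]
```

View pics/w16.png

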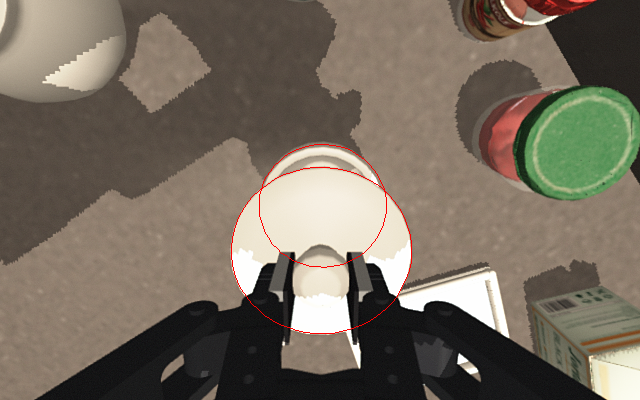

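Call:
{"method": "jog_arm", "body": {
  "increments": "0.2 0.05 1 0 0 0 -1;0 0 1.5 0 0 0 -1;0 0 1.5 0 0 0 -1;0 0 1 0 0 0 -1;0 0 0.8 0 0 0 -1;0 0 0.4 0 0 0 -1;0 0 0.2 0 0 0 -1;0 0 0 0 0 0 -1"
}}

```text
clock: 22.1
eef_pos: [598.9, -292.9, 85.3]
tcp_rot: [3.141, -0.0, 0.353]
contact_force: [-0.2, -0.4, 0.1]
opening: 0.267
```

Call:
{"method": "jog_arm", "body": {
  "increments": "0 0 0.2 0 0 0 -1;0 0 0.2 0 0 0 -1;0 0 0 0 0 0 -1;0 0 0 0 0 0 -1;0 0 0 0 0 0 -1;0 0 0 0 0 0 -1;0 0 0 0 0 0 -1;0 0 0 0 0 0 -1"
}}

```text
clock: 22.9
eef_pos: [598.8, -292.9, 81.3]
tcp_rot: [3.142, -0.0, 0.353]
contact_force: [0.3, -0.5, -1.4]
opening: 0.274
```

Call:
{"method": "jog_arm", "body": {
  "increments": "0 0 0.1 0 0 0 -1;0 0 0.1 0 0 0 -1;0 0 0 0 0 0 -1;0 0 0.05 0 0 0 -1;0 0 0 0 0 0 -1;0 0 0.05 0 0 0 -1;0 0 0 0 0 0 -1;0 0 0 0 0 0 -1"
}}

```text
clock: 23.7
eef_pos: [599.1, -293.0, 79.7]
tcp_rot: [3.141, -0.001, 0.353]
contact_force: [-4.3, 2.6, 12.2]
opening: 0.27
```

Call:
{"method": "jog_arm", "body": {
  "increments": "0 0 -0.1 0 0 0 -0.2;0 0 0 0 0 0 0.1;0 0 0 0 0 0 0.6;0 0 0 0 0 0 1;0 0 -0.5 0 0 0 1;0 0 -2 0 0 0 1;0 0 -3 0 0 0 1;-2 0 -2.5 0 0 0 1"
}}

```text
clock: 24.5
eef_pos: [581.7, -299.4, 160.8]
tcp_rot: [3.141, -0.002, 0.354]
contact_force: [0.3, -0.2, -0.0]
opening: 1.0
```

```bash
python3 - <<'E'
from h import *
from rig import r
s=r.sense()
plan(s,[457.4,31.5,180],-0.532)
c=r.camera_info("wrist");f=r.grab_frame("wrist"); 
th=np.linspace(0,2*np.pi,60)
g=f.copy()
for (x,y,z,R) in [(598.9,-292.7,68,44),(598.9,-292.7,91.5,13)]:
    P=w2p(c,np.c_[x+R*np.cos(th),y+R*np.sin(th),0*th+z]); cv2.polylines(g,[P.round().astype(int)],True,(255,0,0),1)
crop(g,200,100,440,300,3,"pics/w17.png")
f=r.grab_frame("side"); crop(f,310,140,430,220,6,"pics/s17.png")
E
```

```text
t 24.5 pos [ 581.7 -299.4  160.8] rpy [ 3.141e+00 -2.000e-03  3.540e-01] open 1.0 F [ 0.3 -0.2 -0. ]
delta cm tool [ -0.18 -35.35  -1.96] dist 354.0
rotvec [ 3.000e-04 -1.900e-03  8.861e-01]
```

View pics/w17.png

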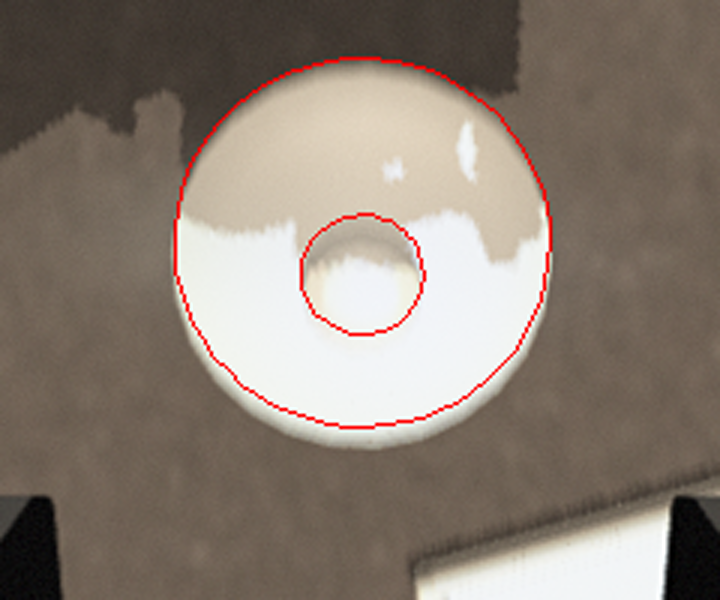

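View pics/s17.png

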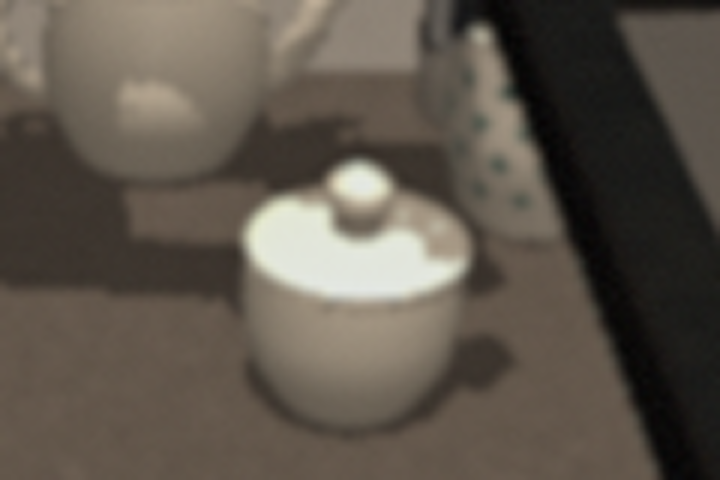

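Call:
{"method": "jog_arm", "body": {
  "increments": "0 -3.5 -0.5 0 0 0 1;0 -4.7 -0.5 0 0 0 1;0 -4.7 -0.5 0 0 0 1;0 -4.7 -0.5 0 0 0 1;0 -4.7 0 0 0 0 1;0 -4.7 0 0 0 0 1;0 -4.7 0 0 0 0 1;0 -3.5 0 0 0 0 1"
}}

```text
clock: 25.4
eef_pos: [457.0, 32.7, 179.0]
tcp_rot: [-3.141, 0.0, 0.353]
contact_force: [-0.2, -0.1, -0.2]
opening: 0.994
```

Call:
{"method": "jog_arm", "body": {
  "increments": "0 0 0 0 0 0.1 1;0 0 0 0 0 0.14 1;0 0 0 0 0 0.14 1;0 0 0 0 0 0.14 1;0 0 0 0 0 0.14 1;0 0 0 0 0 0.13 1;0 0 0 0 0 0.1 1;0 0 0 0 0 0 1"
}}

```text
clock: 26.2
eef_pos: [458.3, 30.7, 179.0]
tcp_rot: [3.141, 0.0, -0.539]
contact_force: [-0.3, 0.0, -0.3]
opening: 1.002
```

```bash
python3 - <<'E'
from h import *
from rig import r
s=r.sense()
plan(s,[457.4,31.5,52],-0.532)
c=r.camera_info("wrist");f=r.grab_frame("wrist"); 
g=f.copy()
def box(cx,cy,yaw,z,a,b):
    k=np.array([[1,1],[1,-1],[-1,-1],[-1,1]])*[a/2,b/2]; ca,sa=np.cos(yaw),np.sin(yaw)
    P=w2p(c,np.c_[cx+ca*k[:,0]-sa*k[:,1],cy+sa*k[:,0]+ca*k[:,1],z+0*k[:,0]]); cv2.polylines(g,[P.round().astype(int)],True,(255,0,0),1)
box(457.4,31.5,-0.532,48,112,72); box(457.4,31.5,-0.532,74,44,16)
cv2.imwrite("pics/w18.png",g[:,:,::-1]); print(s["qpos"].round(2))
plan(r.sense(),[457.4,31.5,52],-0.532)
E
```

```text
t 26.2 pos [458.3  30.7 179. ] rpy [ 3.141  0.    -0.539] open 1.002 F [-0.3  0.  -0.3]
delta cm tool [-0.11 -0.03 12.7 ] dist 127.0
rotvec [ 0.0002  0.0005 -0.0066]
[0.06 0.16 2.03 0.   0.96 2.17]
t 26.25 pos [458.3  30.7 179. ] rpy [ 3.141  0.    -0.535] open 1.0 F [-0.3 -0.  -0.2]
delta cm tool [-0.11 -0.03 12.7 ] dist 127.0
rotvec [ 0.0002  0.0004 -0.003 ]
```

View pics/w18.png

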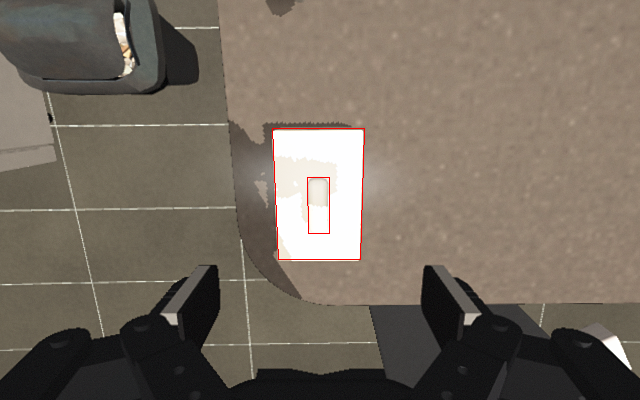

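Call:
{"method": "jog_arm", "body": {
  "increments": "-0.1 0 2 0 0 0 1;0 0 3 0 0 0 1;0 0 3 0 0 0 1;0 0 2.3 0 0 0 1;0 0 1.4 0 0 0 1;0 0 0.8 0 0 0 1;0 0 0 0 0 0 1;0 0 0 0 0 0 1"
}}

```text
clock: 27.05
eef_pos: [457.9, 31.1, 54.7]
tcp_rot: [-3.141, -0.0, -0.536]
contact_force: [0.2, 0.4, 0.6]
opening: 1.003
```

```bash
python3 - <<'E'
from h import *
from rig import r
s=r.sense()
plan(s,[457.4,31.5,52],-0.532)
f=r.grab_frame("wrist"); cv2.imwrite("pics/w19.png",f[:,:,::-1])
E
```

```text
t 27.05 pos [457.9  31.1  54.7] rpy [-3.141 -0.    -0.536] open 1.003 F [0.2 0.4 0.6]
delta cm tool [-0.06 -0.01  0.27] dist 2.7
rotvec [-0.0002 -0.0003 -0.0042]
```

View pics/w19.png

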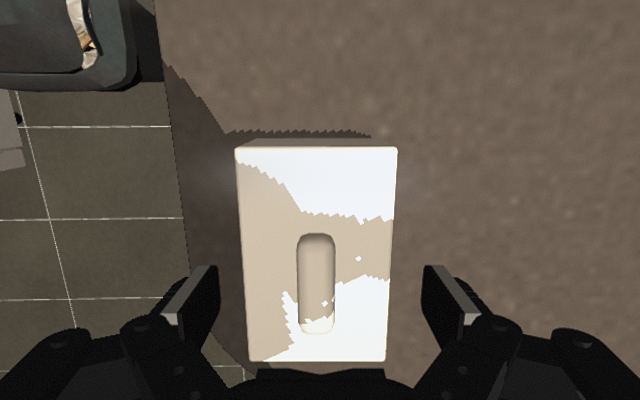

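Call:
{"method": "jog_arm", "body": {
  "increments": "0 0 0.2 0 0 0 1;0 0 0 0 0 0 -1;0 0 0 0 0 0 -1;0 0 0 0 0 0 -1;0 0 0 0 0 0 -1;0 0 0 0 0 0 -1;0 0 0 0 0 0 -1;0 0 0 0 0 0 -1",
  "squeeze": 50
}}

```text
clock: 27.9
eef_pos: [457.7, 31.2, 52.3]
tcp_rot: [-3.141, -0.0, -0.537]
contact_force: [-0.0, 0.6, 0.4]
opening: 0.174
```

```bash
python3 - <<'E'
from h import *
from rig import r
s=r.sense()
plan(s,[499.1,-439,150],-0.9)
E
```

```text
t 27.9 pos [457.7  31.2  52.3] rpy [-3.141 -0.    -0.537] open 0.174 F [-0.   0.6  0.4]
delta cm tool [27.62 38.27 -9.77] dist 482.0
rotvec [-3.000e-04 -1.000e-04  3.628e-01]
```

Call:
{"method": "jog_arm", "body": {
  "increments": "0 0 -1 0 0 0 -1;0 0 -2 0 0 0 -1;0 0 -3 0 0 0 -1;0 0 -3 0 0 0 -1;1 1.4 -2 0 0 0 -1;2 2.8 -1 0 0 0 -1;2.3 3.2 0 0 0 0 -1;2.3 3.2 0 0 0 0 -1"
}}

```text
clock: 28.7
eef_pos: [468.3, -100.1, 173.3]
tcp_rot: [-3.141, -0.001, -0.536]
contact_force: [0.8, 0.2, -2.2]
opening: 0.172
```

Call:
{"method": "jog_arm", "body": {
  "increments": "2.5 3.5 0 0 0 0 -1;2.5 3.5 0 0 0 0 -1;2.5 3.5 0 0 0 0 -1;2.5 3.5 0 0 0 0 -1;2.5 3.5 0 0 0 0 -1;2.5 3.5 0 0 0 0 -1;2.5 3.5 0 0 0 0 -1;1.5 2 0 0 0 0 -1"
}}

```text
clock: 29.5
eef_pos: [495.6, -426.8, 172.6]
tcp_rot: [3.141, -0.0, -0.539]
contact_force: [-0.6, 0.2, -3.6]
opening: 0.177
```

```bash
python3 - <<'E'
from h import *
from rig import r
s=r.sense()
plan(s,[499.1,-439,150],-0.9)
E
```

```text
t 29.5 pos [ 495.6 -426.8  172.6] rpy [ 3.141 -0.    -0.539] open 0.177 F [-0.6  0.2 -3.6]
delta cm tool [0.93 0.87 2.26] dist 25.9
rotvec [ 7.000e-04 -2.000e-04  3.613e-01]
```

Call:
{"method": "jog_arm", "body": {
  "increments": "0.9 1.1 0 0 0 0 -1;0 0 0 0 0 0.08 -1;0 0 0 0 0 0.1 -1;0 0 0 0 0 0.1 -1;0 0 0 0 0 0.08 -1;0 0 0 0 0 0 -1;0 0 0 0 0 0 -1;0 0 0 0 0 0 -1"
}}

```text
clock: 30.3
eef_pos: [498.3, -437.4, 172.4]
tcp_rot: [3.142, 0.0, -0.895]
contact_force: [-0.5, -0.6, -3.2]
opening: 0.177
```

```bash
cat > box.py <<'E'
from h import *
from rig import r
def look(fn,cam,items,cr=None):
    c=r.camera_info(cam);f=r.grab_frame(cam);g=f.copy()
    for cx,cy,yaw,z,a,b in items:
        k=np.array([[1,1],[1,-1],[-1,-1],[-1,1]])*[a/2,b/2]; ca,sa=np.cos(yaw),np.sin(yaw)
        P=w2p(c,np.c_[cx+ca*k[:,0]-sa*k[:,1],cy+sa*k[:,0]+ca*k[:,1],z+0*k[:,0]]); cv2.polylines(g,[P.round().astype(int)],True,(255,0,0),1)
    if cr: crop(g,*cr,fn)
    else: cv2.imwrite(fn,g[:,:,::-1])
E
python3 - <<'E'
from box import *
s=r.sense()
plan(s,[499.1,-439,59],-0.9)
x,y,z=s["eef_pos"]; w=s["tcp_rot"][2]
look("pics/w20.png","wrist",[(499.1,-439,-.9,15,149,107),(x,y,w,z-52+48,112,72),(499.1,-439,-.9,6,127,85)])
look("pics/t20.png","top",[(499.1,-439,-.9,15,149,107),(x,y,w,z-52,112,72)],(330,100,480,250,4))
E
```

```text
t 30.3 pos [ 498.3 -437.4  172.4] rpy [ 3.142  0.    -0.895] open 0.177 F [-0.5 -0.6 -3.2]
delta cm tool [ 0.18  0.04 11.34] dist 113.4
rotvec [0.     0.0004 0.005 ]
```

View pics/w20.png

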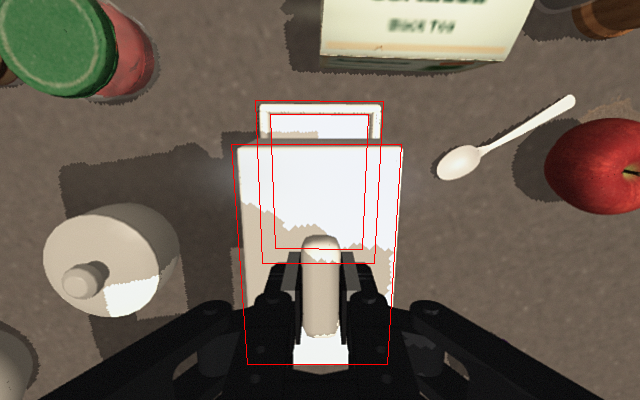

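View pics/t20.png

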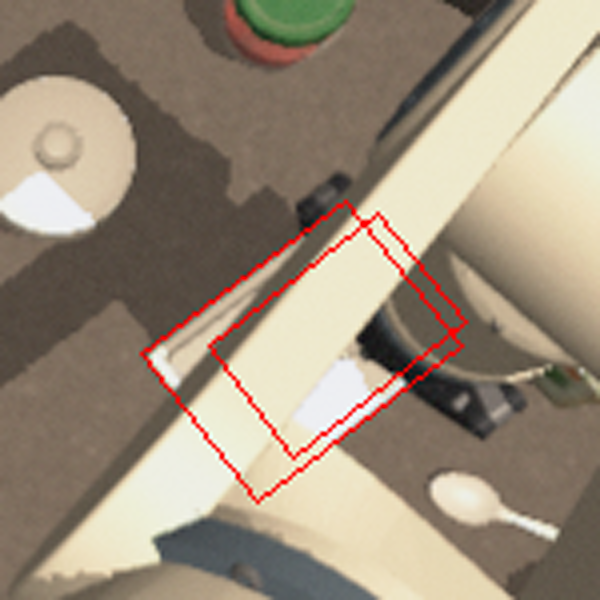

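Call:
{"method": "jog_arm", "body": {
  "increments": "0.1 0 1.5 0 0 0 -1;0 0 2 0 0 0 -1;0 0 2 0 0 0 -1;0 0 1.5 0 0 0 -1;0 0 1.2 0 0 0 -1;0 0 0.8 0 0 0 -1;0 0 0.5 0 0 0 -1;0 0 0 0 0 0 -1"
}}

```text
clock: 31.2
eef_pos: [498.8, -438.5, 76.8]
tcp_rot: [3.141, 0.001, -0.897]
contact_force: [-0.0, 0.3, -2.3]
opening: 0.175
```

```bash
python3 - <<'E'
from box import *
s=r.sense()
plan(s,[499.1,-439,58.3],-0.9)
x,y,z=s["eef_pos"]; w=s["tcp_rot"][2]
look("pics/w21.png","wrist",[(499.1,-439,-.9,15,149,107)])
look("pics/s21.png","side",[(x,y,w,z-52.3,112,72),(499.1,-439,-.9,6,127,85)],(300,160,460,290,5))
E
```

```text
t 31.2 pos [ 498.8 -438.5   76.8] rpy [ 3.141e+00  1.000e-03 -8.970e-01] open 0.175 F [-0.   0.3 -2.3]
delta cm tool [0.05 0.01 1.85] dist 18.5
rotvec [0.0001 0.0005 0.0028]
```

View pics/w21.png

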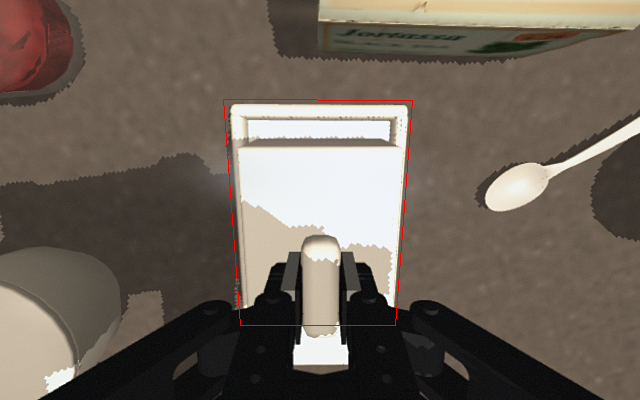

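View pics/s21.png

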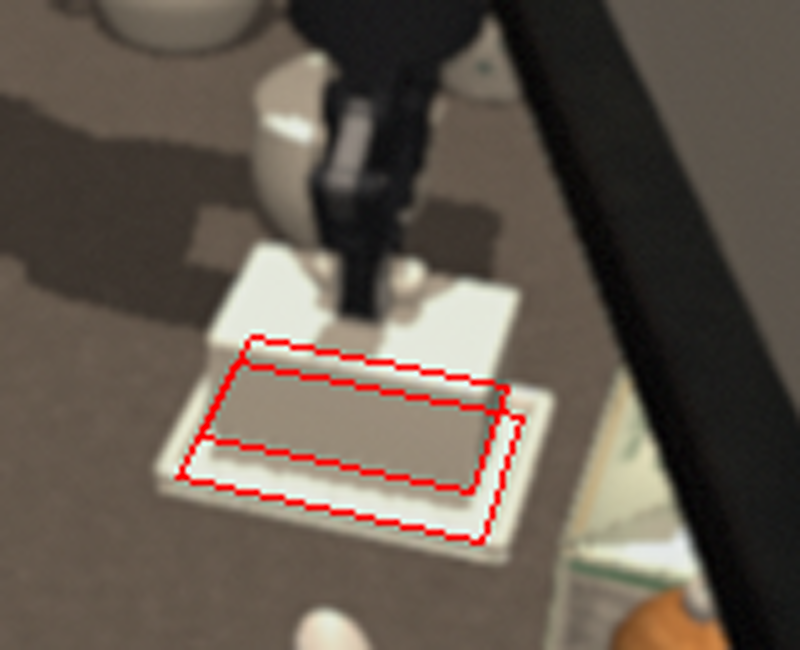

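```bash
python3 - <<'E'
from box import *
s=r.sense(); x,y,z=s["eef_pos"]; w=s["tcp_rot"][2]
R=Ro.from_euler("xyz",s["tcp_rot"]).as_matrix()
look("pics/w22.png","wrist",[(x,y,w,z-52.3+48,112,72)],(210,90,430,230,3))
look("pics/s22.png","side",[(x,y,w,z-52.3,112,72),(x,y,w,z-52.3+48,112,72)],(320,190,430,290,7))
E
```

```text
(no output)
```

View pics/w22.png

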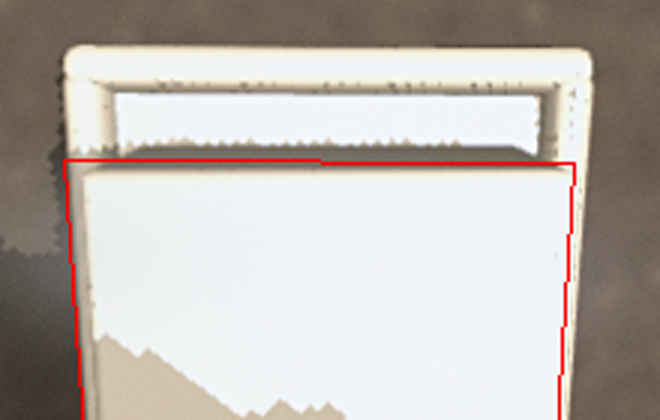

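View pics/s22.png

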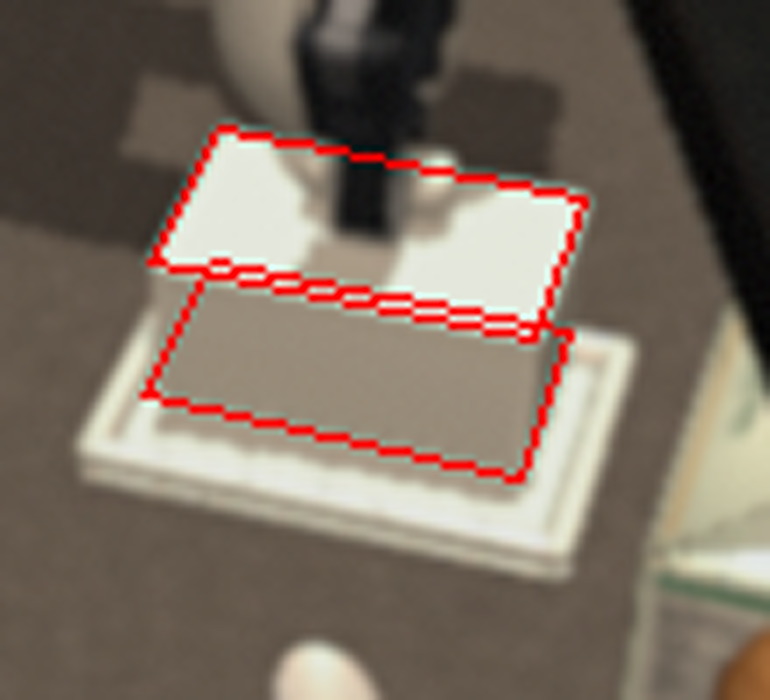

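Call:
{"method": "jog_arm", "body": {
  "increments": "0 0 0.5 0 0 0 -1;0 0 0.5 0 0 0 -1;0 0 0.3 0 0 0 -1;0 0 0.2 0 0 0 -1;0 0 0.1 0 0 0 -1;0 0 0 0 0 0 -1;0 0 0 0 0 0 -1;0 0 0 0 0 0 -1"
}}

```text
clock: 32.2
eef_pos: [499.0, -438.7, 61.5]
tcp_rot: [-3.142, -0.0, -0.897]
contact_force: [0.6, 0.1, -3.8]
opening: 0.168
```

Call:
{"method": "jog_arm", "body": {
  "increments": "0 0 0.1 0 0 0 -1;0 0 0 0 0 0 -1;0 0 0.05 0 0 0 -1;0 0 0 0 0 0 -1;0 0 0.05 0 0 0 -1;0 0 0 0 0 0 -1;0 0 0 0 0 0 -1;0 0 0 0 0 0 -1"
}}

```text
clock: 33.0
eef_pos: [498.9, -438.6, 59.3]
tcp_rot: [-3.142, 0.0, -0.897]
contact_force: [0.5, 0.1, -2.8]
opening: 0.176
```

Call:
{"method": "jog_arm", "body": {
  "increments": "0 0 0.05 0 0 0 -1;0 0 0 0 0 0 -1;0 0 0.05 0 0 0 -1;0 0 0 0 0 0 -1;0 0 0.05 0 0 0 -1;0 0 0 0 0 0 -1;0 0 0 0 0 0 -1;0 0 0 0 0 0 -1"
}}

```text
clock: 33.8
eef_pos: [499.1, -438.6, 58.3]
tcp_rot: [-3.141, -0.0, -0.897]
contact_force: [-1.0, 3.8, 6.4]
opening: 0.174
```

Contact at 58.3, exactly the expected seated height. Releasing.

Call:
{"method": "jog_arm", "body": {
  "increments": "0 0 0 0 0 0 -0.4;0 0 0 0 0 0 0;0 0 0 0 0 0 0.5;0 0 0 0 0 0 1;0 0 -0.5 0 0 0 1;0 0 -2 0 0 0 1;0 0 -3 0 0 0 1;0 0 -4 0 0 0 1"
}}

```text
clock: 34.6
eef_pos: [498.0, -437.8, 152.5]
tcp_rot: [3.141, 0.003, -0.897]
contact_force: [0.3, -0.8, -0.1]
opening: 0.999
```

Call:
{"method": "jog_arm", "body": {
  "increments": "-2 0 -3 0 0 0 1;-3 0 -1 0 0 0 1;-4 0 0 0 0 0 1;-4 0 0 0 0 0 1;-4 0 0 0 0 0 1;-3 0 0 0 0 0 1;0 0 0 0 0 0 1;0 0 0 0 0 0 1"
}}

```text
clock: 35.4
eef_pos: [374.5, -282.5, 193.6]
tcp_rot: [-3.141, -0.002, -0.897]
contact_force: [-0.4, 0.4, -0.8]
opening: 1.002
```

```bash
python3 - <<'E'
from box import *
s=r.sense(); plan(s,[499,-439,58])
look("pics/w23.png","wrist",[(499.1,-439,-.9,54,112,72),(499.1,-439,-.9,15,149,107)])
look("pics/s23.png","side",[],(280,80,480,230,4))
look("pics/t23.png","top",[],(200,50,460,245,3))
look("pics/s24.png","side",[],(300,190,460,310,5))
E
```

```text
t 35.4 pos [ 374.5 -282.5  193.6] rpy [-3.141e+00 -2.000e-03 -8.970e-01] open 1.002 F [-0.4  0.4 -0.8]
delta cm tool [19.97  0.04 13.59] dist 241.6
```

View pics/w23.png

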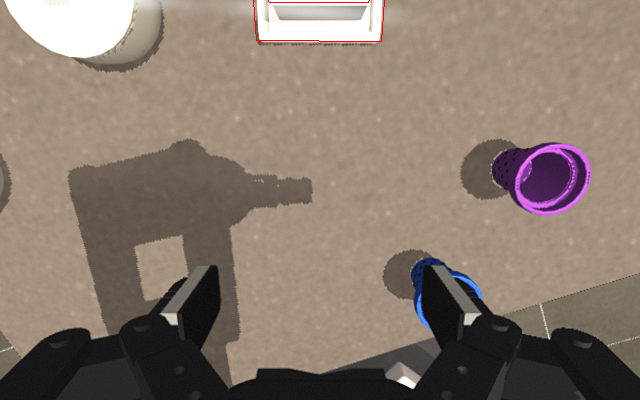

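View pics/s23.png

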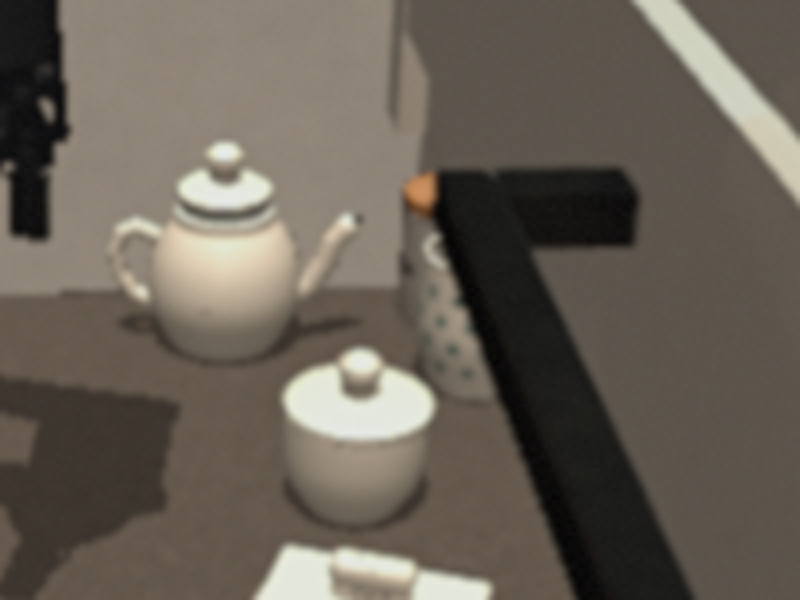

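View pics/s24.png

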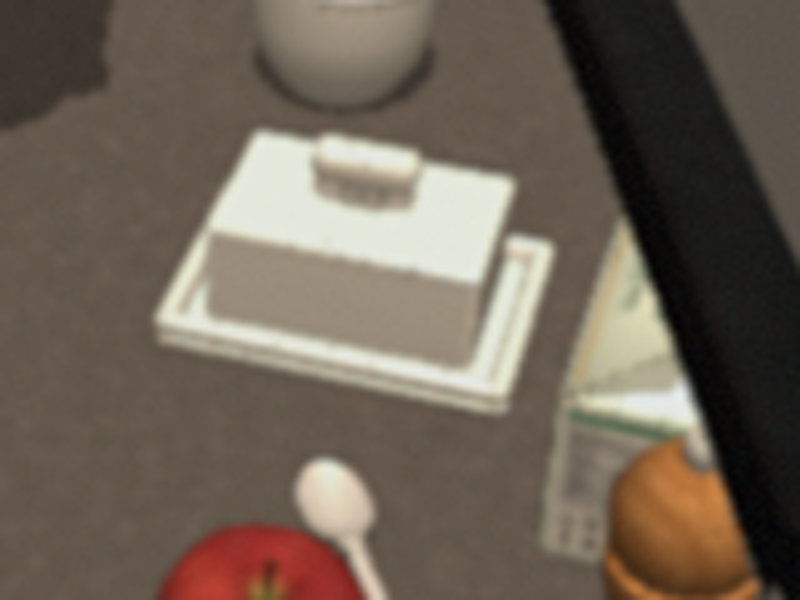

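View pics/t23.png

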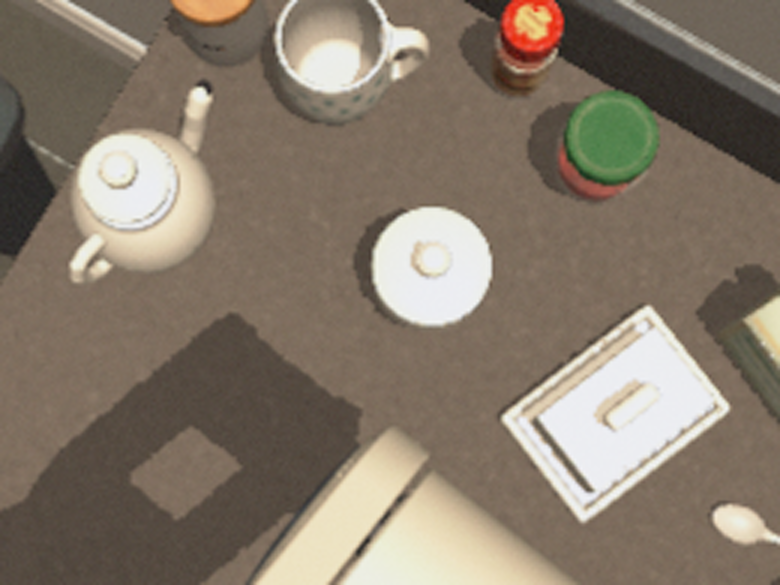

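```bash
python3 - <<'E'
from rig import r
print(r.sign_off())
E
```

```text
the job is handed in; nothing more can be done
None
```

All four parts are in place and I handed the job in at about 35.5 s of the 104 s allowed. I did them in the order asked: strainer into the teapot, small lid over it, large lid on the sugar bowl, and cover on the butter dish.

- **Seating:** Each part met its vessel within about 1.5 mm of the calculated seated height, and the butter cover landed right on it. The wrist force stayed around 12 N or less in every reading.
- **Last pictures:** The top and side views showed both lids level and centred, and the cover standing on the dish floor inside the lip. All three vessels were upright.
- **Bystanders:** I touched neither the mug, jam jar and tea carton nor the blue and purple look-alikes. The robot was clear of everything at hand-in.
- **Disagreements:** The strainer seated about 1.5 mm lower than I had calculated. The butter cover sat about 1 mm off centre in the gripper. Both were well within the room available. No check failed.

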